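# Hook the rod bracket into the slotted uprights, lock it and lay the rod in it

### The job

Hook both claws of the white rod bracket into the slots of the two uprights and let go, so that it hangs by itself on the spring catch; then press down on its rear bar until it drops fully home and the catch snaps over it. After that take the round aluminium rod out of its wooden V cradle, without letting it roll onto the bench, lay it in the two notches at the front of the locked bracket, roughly centred, and let go. Do not knock over or shove the other things on the bench.

Things in the scene. Friction and masses are not known exactly. Their poses are not given: they have to be found in the camera images.
- bracket_grip (a point): Loose white steel bracket (0.28-0.42 kg), upright on the bench: centre of its grip bar, 38 mm above its underside. Axes: x to the rear (claws), y along the bars, z up. Bar 12 mm wide (x), 16 high, 95 long, between side plates (5 mm thick, y +-50; mostly 15 mm high): pinch it from above across x; free 49 mm behind it and 43 mm ahead. Rear plane, which meets the uprights, x = +75; front end x = -91.
- bracket_press (a point): Same axes: centre of the flat top of the bracket's rear bar, the place to press; 65 mm behind and 28 mm above the grip bar's centre. The bar is 20 mm deep (x), 95 mm long and is the bracket's highest part. It covers the last 20 mm before the rear plane. A 5 mm lip on the bracket's underside, below this bar, is what the catch snaps over.
- bracket_claws (a point): Same axes: midway between the two claws, on the rear plane, at the underside of their necks; 75 mm behind and 10 mm above the grip bar's centre. Claws at y = +-50 mm, 6 mm thick, stick out 15 mm; neck 12 mm high (z 0 to +12), its last 8.5 mm (x 6.5 to 15) a nose hanging 22 mm lower (to z = -22).
- bracket_notch (a point): Same axes: where the rod's centre goes, midway between the two U notches at the front of the side plates (y = +-50 mm): 70 mm ahead of and 12 mm below the grip bar's centre. Notches open at the top, 30 mm wide (x), floor 11 mm below this point, posts 6 mm thick, their tops 14 mm above it.
- slots (a point): Fixed stand (place and yaw vary): midway between its two slots, on the uprights' front plane, at the slots' lower edges (160 mm up). x points through to the rear, z up. Steel uprights 32 mm wide at y = +-50 mm, front plate 5 mm thick, tops at z = +58. Top slots only are open: 12 mm wide, z 0 to +46; dark marks below are paint. Between uprights nothing above z = -26. Base 18 mm high, x -30 to +140, y +-110.
- stand_home (a point): Same axes: where the bracket's grip bar centre is when fully home, 75 mm in front of (-x) and 10 mm below point slots. To hook: hold the bracket parallel to these axes with its grip bar 28 mm above this point, move along +x until its rear plane meets the uprights, then lower. On the catch it hangs 8 to 15 mm above home; hung or home, its front may sag by up to 3 degrees.
- catch (a joint): Brass spring catch between the uprights, its nose 40 mm below the slots' lower edges: travel in m, 0 = sprung out, grows as the wedge nose is pushed back (about 0.005 while the lip passes). It carries the bracket's weight; about 13 to 20 N down on the rear bar, over 8 to 15 mm, pushes the bracket past it to a hard stop, and it snaps back to about 0 above the lip.
- rod_center (a point): Centre of the loose aluminium rod, 22 mm in diameter, 220 mm long (0.16 kg), axis along this point's y (it may roll about it, so its x and z directions mean nothing). At the start it lies level in the cradle, centre 55 mm above the bench.
- cradle (a point): Middle of the fixed wooden cradle's underside, on the bench; y lies along the rod. Base 50 x 150 x 10 mm; two V blocks 20 mm thick at y = +-60 mm, 50 mm wide, tops 58 mm above the bench; the rod is free between them.
- can_mid (a point): Bystander: tin, 90 mm in diameter, 110 mm high; half-way up.
- jar_mid (a point): Bystander: jar, 70 mm in diameter, 100 mm high; half-way up.
- glue_mid (a point): Bystander: white glue bottle, 48 mm in diameter, 140 mm high; half-way up.
- oil_mid (a point): Bystander: steel oil bottle, 52 mm in diameter, 120 mm high; half-way up.
- tape_mid (a point): Bystander: roll of tape lying flat, 92 mm in diameter, 24 mm high; half-way up.
- driver_grip (a point): Bystander: screwdriver 160 mm long, lying; point on its handle.
- hammer_grip (a point): Bystander: hammer, lying at the bench's right; point on its handle.

How it is judged:
By the outcome, as a careful person would: the job done as asked, in the order asked, and still so for the second after the job is handed in, with the robot touching nothing.
It also fails if it takes over 69 s, if anything falls off the work surface, if the arm or the gripper's body presses on something with over 40 N, if the wrist force passes 120 N, or if a joint passes its speed limit or range.

### The arm

A 6-joint arm with a two-finger parallel gripper is mounted at the origin on the work surface. World frame = base frame: x ahead of the robot, y to its left, z up, the work surface at z = 0. Lengths are in m, angles in rad, forces in N, time in s.
With the tool pointing down it reaches from about 0.25 to 0.725 m from the base axis. Payload 9.7 kg.
Tool frame: the origin (TCP) lies at the very end of the fingers, on their centre line; the grasp point (between the pads) lies robot.grip_point_offset behind it (robot.grip_point_offset is the distance from the TCP to the grasp point, in m); z points along the fingers, y is the line along which they close (so a half turn about z gives the same grasp; the last joint's range is limited). The gripper opens to 85 mm and grips with 20 to 120 N. Pads are 22 mm wide; open, the fingers measure 114 mm over their backs; the gripper's body (76 mm by 85 mm) begins 54 mm behind the grasp point. The pads swing forward as they close: fully open they stand 13 mm farther back than shut.
Start: joints at [-1.141, 0.087, 0.176, 1.66, 0, 1.571], TCP at [0.229, -0.5, 0.231] pointing down, gripper open.
Joint ranges: [-3.13, 3.13], [-0.85, 1.81], [-1.15, 1.24], [-2.2, 2.28], [-1.44, 1.52], [-3.14, 3.14]. Speed limits (rad/s): [2.22, 2.22, 2.57, 3.14, 3.14, 3.14].

### API

Orientations are given as a rotation vector (axis times angle).
In Python, from station import robot, vision, job, boxes_of, trace, spot_point gives the robot as it stands.
- The arm moves only by the tool servo_tool, never from a script. Its argument "series" is a list of rows, each a list of 5 numbers: the shift along the tool's x, y, z in cm, then the turn about the tool's z in rad, then the closure, from 0 (fully open) to 1 (shut). A call has exactly 10 rows; each row is the pose to reach, as a shift and turn from the pose commanded when the call began, along the tool's axes at that moment; what a row does not reach only later rows make up. A row lasts 1/8 s, in which the tool goes at most 62.5 mm and 10.7 degrees, less where a joint would pass 70% of its speed; a pose out of reach is approached as far as the arm can. A call with a gripper value outside its range is refused whole. The fingers move at their own pace and stop on an object; "force" is the grip in N (left out, the last holds). Time passes only in rows, so rows that repeat a pose let the fingers close, or fill a call up. It gives the time, the measured TCP pose, the force, the opening and the grip force at its end, in the units of the state.
- robot.read_state(): the state, without advancing time (a new reading comes with each control period).
- vision.snapshot(name): name is "scene" or "side" or "wrist"; returns the picture (420x560x3 uint8, blue, green, red); there is no depth.
- vision.get_calibration(name): a dict with "K" (3x3 intrinsics, pixels), "xyz" and "attitude" of the camera in the world; the wrist camera has in their place "T_tool_cam" (4x4, takes a point from camera to tool coordinates, whose origin is the TCP and whose axes are the flange's). Camera axes: x right, y down, z forward; pixel columns grow to the right and rows downward; lengths in m; the calibration is good to about 2 mm. A picture is of the moment at which its call begins: read the wrist's pose just before it. get_calibration takes no time and is no camera call.
- job.finish_job(): hands the job in; it is judged then, once.
Trained networks look in the newest picture that a camera, given by its name, has taken for a name from the list of things; names that differ only in an ending like _2 or _b are one class to them, and where a whole thing is asked for, a point or a joint stands for the part that bears it (a point fixed in the world has none). Each returns a list of dicts, best first, with "confidence" (0 to 1); they miss things now and then, are a little off and sometimes report something else, mostly with a low value. They report only what shows in the picture. A call takes as long as a camera call.
- boxes_of(query, camera): "extent" ([left, top, width, height] in pixels, round what is visible of it).
- trace(query, camera): "pixels" (420x560 bool, what is visible of it) and "extent" ([left, top, width, height] in pixels, round what is visible of it).
- spot_point(query, camera): "centre" ([column, row] in pixels: a listed point, or the origin of a listed thing).
The state is a dict: "t": time; "qpos": joint angles; "joint_vel": joint speeds; "joint_efforts": joint torques, N m; "eef_pos": TCP position; "tool_rot": TCP orientation; "contact_force": force on the tool from outside, world axes, zero at the start; "ft_torque": the same for the moment, N m; "width": finger opening in m; "gripper_force": force on a finger pad.
Only numpy, scipy, OpenCV 4.12 (cv2) and the standard library are available. Lean on these libraries where they do the work, as an engineer would, in place of code of your own. Each camera call takes 0.05 s, during which the arm holds its last target. There are 200 camera calls.

## Working session

There is one attempt and no reset: what is moved stays moved. The work goes in short steps, Python scripts to look and compute and a tool call to move; the robot and the scene stay as the last step left them, time stands still between calls to the robot, and variables do not carry over. Pictures are saved under pics/ and viewed, at most 10 in all, crops included, and the job is handed in when it is done.

Besides the shell and the picture viewer there is one more tool, called after "Emit:" in YAML: its name, and indented under it one key for each argument. servo_tool: Moves the arm, as the interface text tells. Its arguments: {"type":"object","properties":{"series":{"type":"array"},"force":{"type":"number"}},"required":["series"]}

```bash
ls; mkdir -p pics; cat > h.py <<'E'
import numpy as np, cv2
from scipy.spatial.transform import Rotation as R
from station import robot, vision, job, boxes_of, trace, spot_point
def cam(name, st=None):
    c=vision.get_calibration(name); K=np.array(c["K"])
    if name=="wrist":
        st=st or robot.read_state()
        T=np.eye(4);T[:3,:3]=R.from_rotvec(st["tool_rot"]).as_matrix();T[:3,3]=st["eef_pos"]
        T=T@np.array(c["T_tool_cam"]); return K,T
    T=np.eye(4);a=np.array(c["attitude"],float)
    T[:3,:3]=a if a.shape==(3,3) else R.from_rotvec(a).as_matrix();T[:3,3]=c["xyz"];return K,T
def ray(KT,px):
    K,T=KT;d=T[:3,:3]@np.linalg.inv(K)@np.array([px[0],px[1],1.]);return T[:3,3],d/np.linalg.norm(d)
def at_z(KT,px,z):
    o,d=ray(KT,px);return o+d*(z-o[2])/d[2]
def tri(rays):
    A=np.zeros((3,3));b=np.zeros(3)
    for o,d in rays:
        P=np.eye(3)-np.outer(d,d);A+=P;b+=P@o
    p=np.linalg.solve(A,b);return p,[np.linalg.norm((np.eye(3)-np.outer(d,d))@(p-o)) for o,d in rays]
def proj(KT,p):
    K,T=KT;q=K@(T[:3,:3].T@(np.asarray(p)-T[:3,3]));return q[:2]/q[2]
E
python3 - <<'E'
from h import *
st=robot.read_state();print(st); print(robot.grip_point_offset)
for n in("scene","side","wrist"):
    print(n,vision.get_calibration(n)); cv2.imwrite(f"pics/{n}0.png",vision.snapshot(n))
KT={n:cam(n) for n in("scene","side")}
for q in["bracket_grip","bracket_press","bracket_claws","bracket_notch","slots","stand_home","rod_center","cradle","can_mid","jar_mid","glue_mid","oil_mid","tape_mid","driver_grip","hammer_grip"]:
    rs=[]
    for n in KT:
        r=spot_point(q,n)[:1]
        if r: rs.append(ray(KT[n],r[0]["centre"])); print(q,n,np.round(r[0]["centre"],1),round(r[0]["confidence"],2),end=" ")
    if len(rs)==2: p,e=tri(rs);print(p.round(4),np.round(e,4))
    else: print()
E
```

```text
pics
{'t': 0.0, 'qpos': array([-1.14101285e+00,  8.74445989e-02,  1.75092166e-01,  1.65981551e+00,
       -9.38176458e-06,  1.57081147e+00]), 'joint_vel': array([-0.00130556, -0.00086733, -0.0019826 , -0.00108622,  0.00088545,
        0.00078302]), 'joint_efforts': array([ 2.22217066e-03, -5.20387745e+01,  4.64806902e+01,  1.63781794e-02,
        1.90943103e-05, -1.01377458e-05]), 'eef_pos': array([ 0.22906341, -0.49975315,  0.23057006]), 'tool_rot': array([-3.06803216e+00, -6.69609871e-01,  4.73645910e-04]), 'contact_force': array([-0.15638776, -0.1543634 , -0.65770422]), 'ft_torque': array([-0.01598605,  0.0067599 , -0.03217047]), 'gripper_force': 0.0, 'width': 0.08548499279366532}
0.0187
scene {'K': array([[520.91647727,   0.        , 270.16811285],
       [  0.        , 520.91647727, 209.07835253],
       [  0.        ,   0.        ,   1.        ]]), 'xyz': array([1.40516909, 0.43314808, 1.38123111]), 'attitude': array([-1.35315667, -2.34860855,  0.82229948])}
side {'K': array([[393.47638609,   0.        , 281.73862028],
       [  0.        , 393.47638609, 211.98126433],
       [
[... 1478 characters left out ...]
0022 0.0022]
can_mid scene [188.1 225.1] 0.89 can_mid side [255.9 183.4] 0.9 [ 0.7148 -0.3002  0.0647] [0.001 0.001]
jar_mid scene [370.9 326.1] 0.82 jar_mid side [126.6 343. ] 0.76 [0.7298 0.3325 0.0357] [0.0014 0.0014]
glue_mid scene [286.3 180. ] 0.91 glue_mid side [338.  238.8] 0.73 [ 0.3919 -0.1303  0.0621] [0.0047 0.0047]
oil_mid side [312.9 311.2] 0.8 
tape_mid scene [296.1 229.3] 0.66 tape_mid side [273.2 264.4] 0.84 [ 0.533  -0.0134  0.0236] [0.0012 0.0012]
driver_grip scene [304.9 211.6] 0.46 driver_grip side [302.6 271.3] 0.59 [ 0.4525 -0.024   0.0185] [0.0008 0.0008]
hammer_grip scene [153.8 172.8] 0.93 hammer_grip side [318.8 166.9] 0.75 [ 0.5731 -0.5567  0.0219] [0.0081 0.0081]
```

View pics/scene0.png

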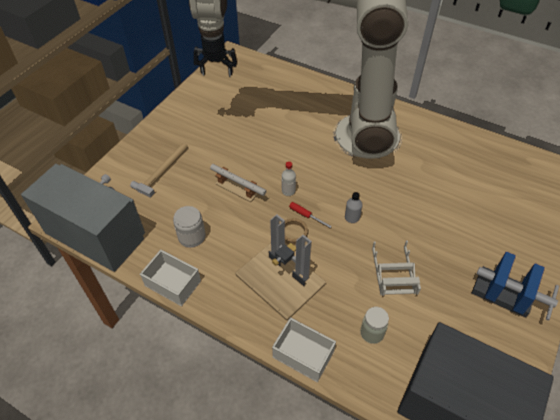

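View pics/side0.png

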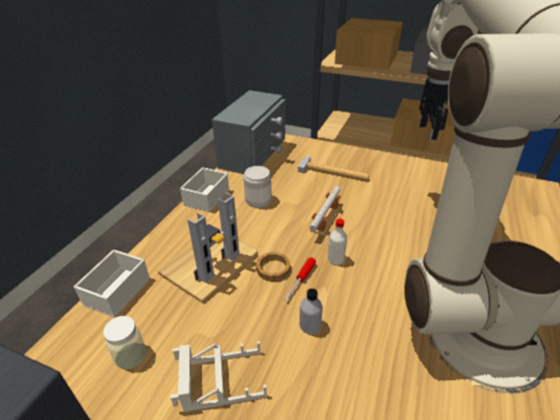

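The scene picture shows the bracket at about (396,272), the stand's uprights at (277,235) and (303,260), the rod at (238,180), and the tape at (293,228) in front of the stand. In the side picture the bracket is at (220,378) and the uprights at (202,250) and (229,230). All agree with the networks. I'll take enlarged crops for the yaws.

```bash
python3 - <<'E'
from h import *
s=cv2.imread("pics/scene0.png");d=cv2.imread("pics/side0.png")
def c(im,x,y,w,h,W,H): return cv2.resize(im[y:y+h,x:x+w],(W,H),interpolation=cv2.INTER_CUBIC)
o=np.zeros((600,800,3),np.uint8)
o[:300,:400]=c(s,365,235,60,45+0,400,300) if 0 else c(s,360,235,80,60,400,300)
o[:300,400:]=c(s,225,205,160,120,400,300)
o[300:,:400]=c(d,160,335,120,90-5,400,300)if 0 else c(d,160,330,120,90,400,300)
o[300:,400:]=c(d,150,190,160,120,400,300)
cv2.imwrite("pics/crop1.png",o)
E
```

```text
(no output)
```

View pics/crop1.png

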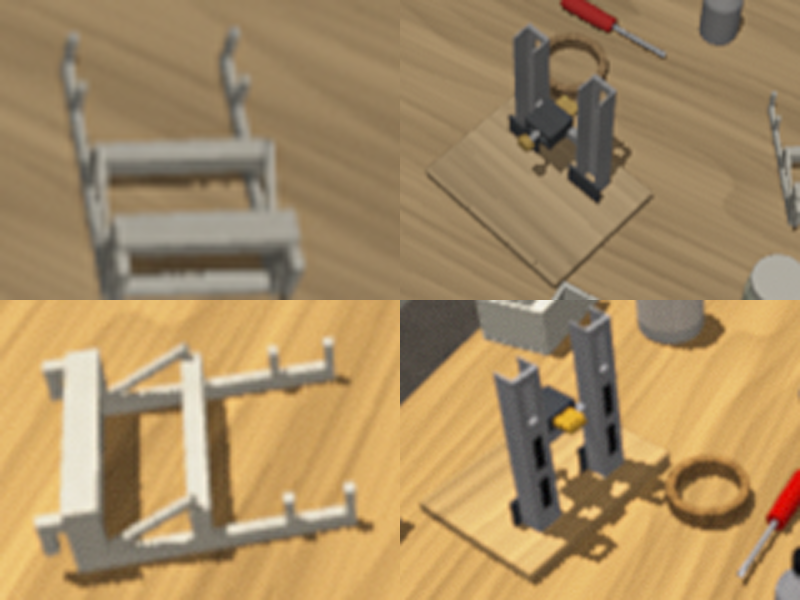

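The crops show the grip bar's ends at scene pixels (379,266) and (414,265), the rear bar behind it, and the stand base corners at (236,275), (287,319) and (326,283).

```bash
python3 - <<'E'
from h import *
S=cam("scene");D=cam("side")
def sc(x,y): return (360+x/5,235+y/5)
def st(x,y): return (225+(x-400)/2.5,205+y/2.5)
def sd(x,y): return (160+x*.3,330+(y-300)*.3)
def ds(x,y): return (150+(x-400)/2.5,190+(y-300)/2.5)
ang=lambda v:np.degrees(np.arctan2(v[1],v[0]))
def line(n,KT,a,b,z):
    A=at_z(KT,a,z);B=at_z(KT,b,z);print(n,A.round(4),B.round(4),"len",np.linalg.norm(B-A).round(4),"ang",ang(B-A).round(1))
line("grip top front edge scene",S,sc(103,147),sc(270,142),.046)
line("press scene",S,sc(115,232),sc(298,226),.071)
line("grip side",D,sd(193,356),sd(203,528),.046)
line("press side",D,sd(83,352),sd(84,515),.071)
line("base rear scene",S,st(428,174),st(555,285),.018)
line("base right scene",S,st(555,285),st(652,196),.018)
line("base side rear",D,ds(422,507),ds(533,577),.018)
line("base side right",D,ds(533,577),ds(668,455),.018)
# upright tops outer/front  z=.218
line("tops scene",S,st(535,38),st(598,90),.218)
line("tops side",D,ds(522,376),ds(590,318),.218)
E
```

```text
grip top front edge scene [0.5366 0.2764 0.046 ] [0.4839 0.3613 0.046 ] len 0.0999 ang 121.8
press scene [0.6023 0.3078 0.071 ] [0.5467 0.3969 0.071 ] len 0.105 ang 122.0
grip side [0.537  0.2735 0.046 ] [0.4767 0.3689 0.046 ] len 0.1128 ang 122.3
press side [0.5908 0.3099 0.071 ] [0.533  0.3974 0.071 ] len 0.1048 ang 123.4
base rear scene [ 0.7683 -0.0903  0.018 ] [0.8192 0.1146 0.018 ] len 0.2112 ang 76.0
base right scene [0.8192 0.1146 0.018 ] [0.6607 0.1582 0.018 ] len 0.1644 ang 164.6
base side rear [0.8043 0.1217 0.018 ] [0.6459 0.1593 0.018 ] len 0.1628 ang 166.7
base side right [0.6459 0.1593 0.018 ] [ 0.5957 -0.0478  0.018 ] len 0.213 ang -103.6
tops scene [ 0.6549 -0.0048  0.218 ] [0.682  0.0892 0.218 ] len 0.0978 ang 73.9
tops side [0.6669 0.0954 0.218 ] [ 0.6529 -0.0083  0.218 ] len 0.1046 ang -97.7
```

```bash
cat >> h.py <<'E'
def go(target,yaw,st=None):
    "tool shift (cm) and turn (rad) to TCP target, tool x at world yaw (deg)"
    st=st or robot.read_state();M=R.from_rotvec(st["tool_rot"]).as_matrix()
    cur=np.degrees(np.arctan2(M[1,0],M[0,0]));d=(yaw-cur+180)%360-180
    print("t",round(st["t"],2),"pos",np.round(st["eef_pos"],4),"yaw",round(cur,2),"tilt",np.round(M[2,:],3),"w",round(st["width"],4),"F",np.round(st["contact_force"],1))
    print("  shift cm",(M.T@(np.array(target)-st["eef_pos"])*100).round(2),"turn",round(-np.radians(d),3))
E
python3 - <<'E'
from h import *
go((.515,.31,.22),122)
E
```

```text
t 1.65 pos [ 0.2292 -0.5     0.2313] yaw 24.63 tilt [-0.  0. -1.] w 0.0855 F [0.4 0.3 0.6]
  shift cm [ 59.73 -61.72   1.13] turn -1.699
```

Emit:
servo_tool:
  series:
    - [4,-4,-1,-0.17,0.4]
    - [8,-8,-2,-0.34,0.4]
    - [12,-12.5,-3,-0.51,0.4]
    - [16,-17,-4,-0.68,0.4]
    - [20,-21,-4,-0.85,0.4]
    - [24,-25,-4,-1.02,0.4]
    - [28,-29,-4,-1.19,0.4]
    - [32,-33,-4,-1.36,0.4]
    - [36,-37.5,-4,-1.53,0.4]
    - [40,-42,-4,-1.699,0.4]

```text
t: 2.9
eef_pos: [0.418, 0.0505, 0.2716]
tool_rot: [1.516, 2.751, 0.001]
contact_force: [1.5, -1.6, 0.2]
width: 0.0512
gripper_force: 0.0
```

```bash
python3 - <<'E'
from h import *
go((.515,.31,.20),122)
E
```

```text
t 2.9 pos [0.418  0.0505 0.2716] yaw 122.3 tilt [-0.001  0.001 -1.   ] w 0.0512 F [ 1.5 -1.6  0.2]
  shift cm [16.76 22.06  7.17] turn 0.005
```

Emit:
servo_tool:
  series:
    - [3,4,0,0.005,0.4]
    - [6,8,1,0.005,0.4]
    - [9,12,2,0.005,0.4]
    - [12,16,3.5,0.005,0.4]
    - [15,19.5,5,0.005,0.4]
    - [16.5,21.5,6.5,0.005,0.4]
    - [16.8,22,7.2,0.005,0.4]
    - [16.8,22,7.2,0.005,0.4]
    - [16.8,22,7.2,0.005,0.4]
    - [16.8,22,7.2,0.005,0.4]

```text
t: 4.15
eef_pos: [0.5156, 0.3068, 0.2004]
tool_rot: [1.532, 2.742, 0.002]
contact_force: [0.1, -0.4, -0.2]
width: 0.0512
gripper_force: 0.0
```

```bash
python3 - <<'E'
from h import *
W=cam("wrist");im=vision.snapshot("wrist");cv2.imwrite("pics/w1.png",im)
for q,z in[("bracket_grip",.038),("bracket_press",.066),("bracket_claws",.048),("bracket_notch",.026)]:
    for r in spot_point(q,"wrist")[:2]: print(q,np.round(r["centre"],1),round(r["confidence"],2),at_z(W,r["centre"],z).round(4))
go((.51,.315,.1),122)
E
```

```text
bracket_grip [277.5 182.4] 0.94 [0.5137 0.3134 0.038 ]
bracket_press [341.8 190.1] 0.84 [0.5668 0.3449 0.066 ]
bracket_claws [349.5 183.5] 0.55 [0.5754 0.3528 0.048 ]
t 4.4 pos [0.5155 0.3073 0.1996] yaw 121.67 tilt [ 0.  0. -1.] w 0.0512 F [-0.2  0.3 -0.1]
  shift cm [ 0.94 -0.07  9.96] turn -0.006
```

View pics/w1.png

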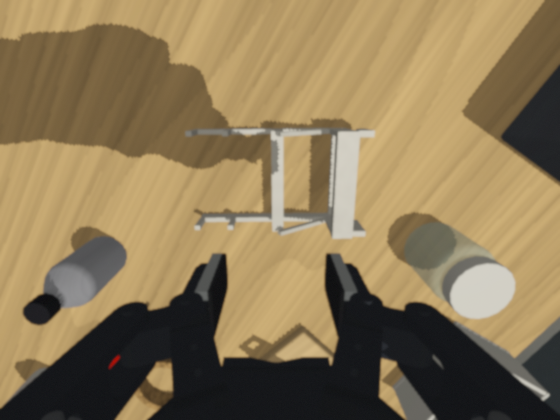

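The wrist view shows the bracket upright, its grip bar running from (276,134) to (279,231), the rear bar at (343,185) and both fingers open below it. The jar is at (460,270) and the oil bottle at (80,280), both clear of the bracket.

```bash
python3 - <<'E'
from h import *
W=cam("wrist");im=cv2.imread("pics/w1.png")
A=at_z(W,(277,133),.046);B=at_z(W,(279.3,231),.046);print(A,B,np.linalg.norm(A-B),np.degrees(np.arctan2(*(A-B)[1::-1])))
C=at_z(W,(346.5,133),.066);D=at_z(W,(342,237),.066);print(C,D,np.linalg.norm(C-D),np.degrees(np.arctan2(*(C-D)[1::-1])))
# subpixel: bright bar centroid per row
g=im.min(2).astype(float)
for lo,hi,z,rows in[(262,292,.046,range(142,212,4)),(326,365,.066,range(140,228,4))]:
    P=[]
    for r in rows:
        w=np.clip(g[r,lo:hi]-120,0,None); 
        if w.sum()>0:P.append(at_z(W,((w*np.arange(lo,hi)).sum()/w.sum(),r),z)[:2])
    P=np.array(P);vx,vy,x,y=cv2.fitLine(P.astype(np.float32),cv2.DIST_HUBER,0,.001,.001).ravel();print("fit",np.degrees(np.arctan2(vy,vx)),x,y)
    print(np.median(g[150,lo:hi]),g[150,lo:hi].astype(int))
E
```

```text
[0.48599443 0.35688768 0.046     ] [0.54212429 0.27098019 0.046     ] 0.10261898946122439 123.15962429949977
[0.53871508 0.39106196 0.066     ] [0.59491392 0.30564702 0.066     ] 0.10224491226373328 123.34295449777713
fit -61.477264 0.5097012 0.3220596
108.5 [ 64  64  64  65  65  67  67  70  79  98 112 118 119 119 121 133 157 178
 189 192 184 160 128 110 105 105 106 107 108 109]
fit -57.3084 0.5614696 0.35668856
189.0 [ 63  62  63  69  99 145 178 183 163 131 136 171 189 195 195 195 195 194
 195 194 194 195 195 195 195 195 196 195 196 196 195 191 175 147 124 120
 121 122 123]
```

```bash
python3 - <<'E'
from h import *
go((.514,.314,.021),123)
E
```

```text
t 4.4 pos [0.5155 0.3073 0.1996] yaw 121.67 tilt [ 0.  0. -1.] w 0.0512 F [-0.2  0.3 -0.1]
  shift cm [ 0.65  0.22 17.86] turn -0.023
```

Emit:
servo_tool:
  series:
    - [0.3,0.1,3.5,-0.02,0.4]
    - [0.6,0.2,7.5,-0.02,0.4]
    - [0.6,0.2,11.5,-0.02,0.4]
    - [0.6,0.2,15,-0.02,0.4]
    - [0.6,0.2,17,-0.02,0.4]
    - [0.6,0.2,17.8,-0.02,0.4]
    - [0.6,0.2,17.8,-0.02,0.7]
    - [0.6,0.2,17.8,-0.02,1]
    - [0.6,0.2,17.8,-0.02,1]
    - [0.6,0.2,17.8,-0.02,1]
  force: 60

```text
t: 5.65
eef_pos: [0.5147, 0.3141, 0.0227]
tool_rot: [1.503, 2.758, 0.003]
contact_force: [-0.1, -1.5, 6.8]
width: 0.0111
gripper_force: 60.0
```

```bash
python3 - <<'E'
from h import *
go((.514,.314,.30),123)
print(robot.read_state()["gripper_force"])
E
```

```text
t 5.65 pos [0.5147 0.3141 0.0227] yaw 122.83 tilt [-0.     0.002 -1.   ] w 0.0111 F [-0.1 -1.5  6.8]
  shift cm [  0.03  -0.   -27.73] turn -0.003
59.99684929847717
```

```bash
python3 - <<'E'
from h import *
go((.518,.084,.2),76)
print(at_z(cam("side"),(312.9,311.2),.06))
E
```

```text
t 5.65 pos [0.5147 0.3141 0.0227] yaw 122.83 tilt [-0.     0.002 -1.   ] w 0.0111 F [-0.1 -1.5  6.8]
  shift cm [-19.51 -12.16 -17.76] turn 0.817
[0.37679936 0.12058736 0.06      ]
```

Emit:
servo_tool:
  series:
    - [0,0,-3,0,1]
    - [0,0,-7,0,1]
    - [-1.5,-1,-11.5,0.05,1]
    - [-4.5,-3,-15,0.18,1]
    - [-8,-5,-17,0.32,1]
    - [-11.5,-7,-17.8,0.46,1]
    - [-15,-9.5,-17.8,0.6,1]
    - [-18,-11.2,-17.8,0.74,1]
    - [-19.5,-12.1,-17.8,0.817,1]
    - [-19.5,-12.1,-17.8,0.817,1]
  force: 80

```text
t: 6.9
eef_pos: [0.5179, 0.0832, 0.1991]
tool_rot: [-2.477, -1.932, 0.001]
contact_force: [0.0, 0.9, -3.9]
width: 0.0104
gripper_force: 78.5
```

```bash
python3 - <<'E'
from h import *
KT={}
for n in("wrist","scene","side"):
    KT[n]=cam(n);cv2.imwrite(f"pics/{n}2.png",vision.snapshot(n))
go((.518,.084,.1627),76)
for q in["slots","bracket_grip","bracket_press","bracket_claws","bracket_notch","stand_home"]:
    rs=[]
    for n in KT:
        r=spot_point(q,n)[:1]
        if r: print(q,n,np.round(r[0]["centre"],1),round(r[0]["confidence"],2),end=" ")
        if r and r[0]["confidence"]>.5: rs.append(ray(KT[n],r[0]["centre"]))
    if len(rs)>=2: p,e=tri(rs);print(p.round(4),np.round(e,4))
    else: print()
E
```

```text
t 7.05 pos [0.5179 0.0847 0.1991] yaw 76.11 tilt [ 0.    -0.001 -1.   ] w 0.0108 F [ 1.1  0.7 -4.3]
  shift cm [-0.07  0.03  3.64] turn 0.002
slots wrist [489.8 247. ] 0.78 slots scene [295.9 238.6] 0.55 slots side [214.4 229.3] 0.9 [0.6541 0.0486 0.1639] [0.0061 0.0012 0.0063]
bracket_grip wrist [275.7 274.1] 0.97 bracket_grip scene [329.8 198. ] 0.83 bracket_grip side [260.1 236.5] 0.88 [0.5164 0.0852 0.2147] [0.0026 0.0051 0.0038]
bracket_press wrist [437.3 318. ] 0.68 bracket_press scene [313.5 206.6] 0.9 bracket_press side [233.3 216.7] 0.69 [0.584  0.0676 0.2397] [0.0036 0.0047 0.0082]
bracket_claws wrist [440.3 289.7] 0.72 bracket_claws scene [313.7 213.4] 0.6 bracket_claws side [233.4 221.3] 0.64 [0.5903 0.0693 0.2234] [0.004  0.0006 0.0037]
bracket_notch wrist [132.2 197.2] 0.24 bracket_notch scene [345.6 189.5] 0.75 bracket_notch side [286.6 250.1] 0.96 [0.45   0.1025 0.2051] [0.0022 0.0022]
stand_home wrist [369.9 240.6] 0.6 stand_home side [242.9 243.7] 0.85 [0.583  0.0512 0.1372] [0.0005 0.0005]
```

View pics/wrist2.png

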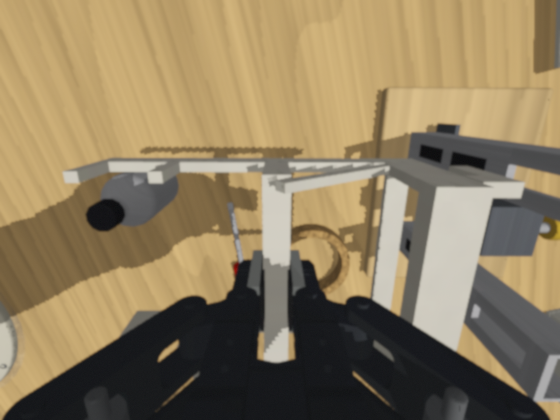

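The wrist view shows the bracket held straight, grip bar at (277,163)–(275,360), with the uprights to the right at (480,150) and (520,320). I'll overlay the models to refine the alignment.

```bash
cat >> h.py <<'E'
def pose(x,y,z,yaw,pitch=0):
    T=np.eye(4);T[:3,:3]=R.from_euler("ZY",[yaw,pitch],degrees=True).as_matrix();T[:3,3]=(x,y,z);return T
def rect(x,y0,y1,z0,z1): return [(x,y0,z0),(x,y1,z0),(x,y1,z1),(x,y0,z1),(x,y0,z0)]
STAND=[(k,r) for s in(-.05,.05) for k,r in((0,rect(0,s-.016,s+.016,-.142,.058)),(1,rect(0,s-.006,s+.006,0,.046)))]+[(2,[(-.03,-.11,-.142),(-.03,.11,-.142),(.14,.11,-.142),(.14,-.11,-.142),(-.03,-.11,-.142)])]
def hr(x0,x1,y,z): return [(x0,-y,z),(x1,-y,z),(x1,y,z),(x0,y,z),(x0,-y,z)]
BRK=[(0,hr(-.006,.006,.0475,.008)),(1,hr(.055,.075,.0475,.028))]+[(2,[(.075,s,.022),(.09,s,.022),(.09,s,-.012),(.0815,s,-.012),(.0815,s,.01),(.075,s,.01)]) for s in(-.05,.05)]+[(0,[(-.091,s,-.009),(-.091,s,.002),(-.085,s,.002),(-.085,s,-.023),(-.055,s,-.023),(-.055,s,.002)]) for s in(-.05,.05)]
def draw(im,KT,T,model,off,k):
    col=[(0,0,255),(0,255,0),(255,0,0)]
    for c,pl in model:
        pts=[(proj(KT,(T@np.array([*p,1]))[:3])-off+.5)*k for p in pl]
        cv2.polylines(im,[np.array(pts).round().astype(np.int32).reshape(-1,1,2)],False,col[c],1)
def view(ims,KT,Ts,out):
    o=np.zeros((600,800,3),np.uint8)
    for i,(n,x,y,w) in enumerate(ims):
        k=400/w;h=int(w*.75);t=cv2.resize(KT[n][2][y:y+h,x:x+w],(400,300),interpolation=cv2.INTER_CUBIC)
        for T,m in Ts: draw(t,KT[n][:2],T,m,np.array([x,y]),k)
        a,b=divmod(i,2);o[a*300:a*300+300,b*400:b*400+400]=t
    cv2.imwrite(out,o)
E
python3 - <<'E'
from h import *
KT={n:(*cam(n),cv2.imread(f"pics/{n}2.png")) for n in("wrist","scene","side")}
st=robot.read_state();p=st["eef_pos"]
Ts=[(pose(.658,.0485,.16,-14),STAND),(pose(p[0],p[1],p[2]+.0153,-13.9),BRK)]
view([("scene",240,175,120),("side",180,180,120),("wrist",360,80,200),("wrist",60,100,300)],KT,Ts,"pics/ov2.png")
E
```

```text
(no output)
```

View pics/ov2.png

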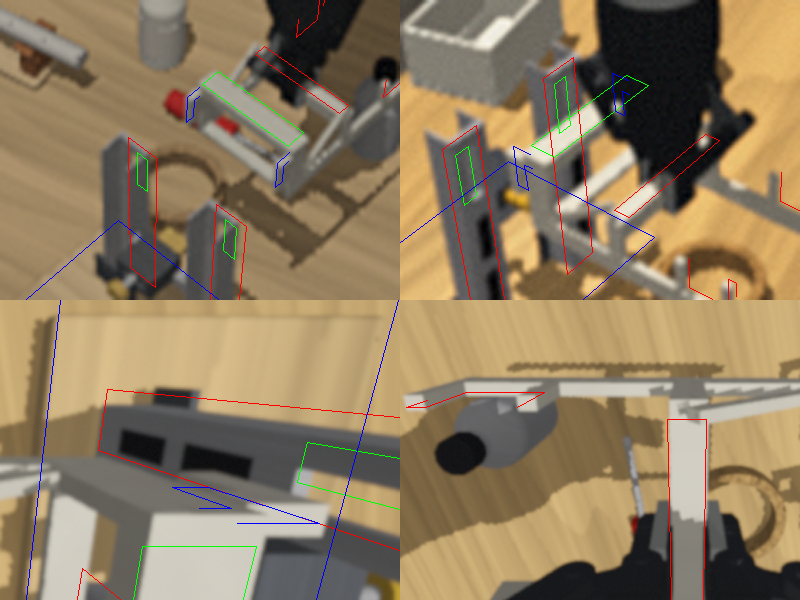

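```bash
cat > fit.py <<'E'
from h import *
from scipy.optimize import least_squares
from scipy.ndimage import map_coordinates, gaussian_filter
def edge(im,KT,a,b,rng=7,n=60):
    g=gaussian_filter(im.mean(2),.7);p,q=proj(KT,a),proj(KT,b);d=q-p;L=np.linalg.norm(d);nn=np.array([-d[1],d[0]])/L
    s=np.arange(-rng-1,rng+1.01,.25);u=np.linspace(.06,.94,n)
    P=p+u[:,None,None]*d+s[None,:,None]*nn
    v=map_coordinates(g,[P[...,1],P[...,0]],order=1,mode="nearest")
    ok=(P[:,0]>0).all(1)&(P[:,0,0]<555)&(P[:,0,1]<415);v=v[ok]
    if len(v)<8: return None
    m=np.abs(np.gradient(v,.25,axis=1).mean(0))[4:-4];s=s[4:-4]
    w=m*np.exp(-(s/4)**2/2);i=w.argmax();return s[i],m[i],nn,p,q
def run(obs,p0,mk,iters=4):
    "obs: (img,KT,a_local,b_local,name)"
    p=np.array(p0,float)
    for it in range(iters):
        T=mk(p);A=[];bb=[];info=[]
        tr=lambda T,x:(T@np.array([*x,1]))[:3]
        for im,KT,a,b,nm in obs:
            r=edge(im,KT,tr(T,a),tr(T,b))
            if r is None: continue
            s,m,nn,P,Q=r
            if m<4: info.append((nm,"weak"));continue
            for x,X in((a,P),(b,Q)):
                J=[]
                for k in range(len(p)):
                    dp=p.copy();h=1e-4 if k<2 else .01;dp[k]+=h;J.append(nn@(proj(KT,tr(mk(dp),x))-X)/h)
                A.append(J);bb.append(s)
            info.append((nm,round(float(s),2),round(float(m),1)))
        A=np.array(A);bb=np.array(bb);sc=np.array([1000.,1000.,*[1]*(len(p)-2)])[:len(p)]
        f=lambda d:A@d-bb
        d=least_squares(f,np.zeros(len(p)),loss="soft_l1",f_scale=.7,x_scale=1/sc).x;p=p+d
    return p,info
E
python3 - <<'E'
from fit import *
im={n:cv2.imread(f"pics/{n}.png") for n in("scene0","side0","wrist2","scene2","side2")}
S,D,W=cam("scene"),cam("side"),cam("wrist")
V=lambda y,z0=-.12,z1=.058:((0,y,z0),(0,y,z1))
sd=[(im["side0"],D,*V(y),f"side V{y}") for y in(.066,.034,-.034,-.066)]+[(im["side0"],D,(0,s-.016,.058),(0,s+.016,.058),f"side top{s}") for s in(.05,-.05)]+[(im["side0"],D,(-.03,.11,-.142),(.14,.11,-.142),"side base+y"),(im["side0"],D,(.14,.11,-.142),(.14,-.02,-.142),"side base r")]
sn=[(im["scene0"],S,(.14,-.11,-.142),(.14,.11,-.142),"scene base rear"),(im["scene0"],S,(.14,.11,-.142),(-.03,.11,-.142),"scene base+y"),(im["scene0"],S,(.14,-.11,-.142),(.05,-.11,-.142),"scene base-y")]+[(im["scene0"],S,(0,s-.016,.058),(0,s+.016,.058),f"scene top{s}") for s in(.05,-.05)]+[(im["scene0"],S,*V(.066,-.1),"scene V.066")]
wr=[(im["wrist2"],W,(0,.066,-.1),(0,.066,0),"w V.066"),(im["wrist2"],W,(0,.034,-.13),(0,.034,-.06),"w V.034"),(im["wrist2"],W,(-.03,.11,-.142),(-.03,0.04,-.142),"w base f"),(im["wrist2"],W,(-.03,.11,-.142),(.06,.11,-.142),"w base+y")]
mk=lambda p:pose(p[0],p[1],.16,p[2])
for nm,o in(("side",sd),("scene",sn),("wrist",wr),("all",sd+sn+wr)):
    p,i=run(o,(.658,.0485,-14),mk);print(nm,p.round(4),i)
t=np.array([.5179,.0847,.1991])
mb=lambda p:pose(p[0],p[1],t[2]+.0153,p[2])
H=[((.075,-.0475,.028),(.075,.0475,.028)),((.055,-.0475,.028),(.055,.0475,.028)),((.055,.0525,.028),(.075,.0525,.028)),((.055,-.0525,.028),(.075,-.0525,.028))]
G=[((-.006,-.0475,.008),(-.006,.0475,.008)),((.006,-.0475,.008),(.006,.0475,.008))]
N=[((-.091,-.0525,-.035),(0,-.0525,-.035))] 
for nm,K,I in(("scene2",S,im["scene2"]),("side2",D,im["side2"])):
    p,i=run([(I,K,*e,f"h{j}") for j,e in enumerate(H+G[:1])],(t[0],t[1],-13.9),mb);print(nm,p.round(4),i)
p,i=run([(im["wrist2"],W,*e,f"h{j}") for j,e in enumerate(H[:3])],(t[0],t[1],-13.9),mb);print("wrist",p.round(4),i)
E
```

```text
side [  0.6529   0.0463 -15.7658] [('side V0.066', -5.5, 19.7), ('side V0.034', 0.0, 15.1), ('side V-0.034', 2.5, 9.4), ('side V-0.066', -0.5, 34.2), ('side top0.05', 0.0, 32.8), ('side top-0.05', 0.5, 28.1), ('side base+y', 0.5, 28.8), ('side base r', 1.5, 4.5)]
scene [  0.6612   0.0415 -14.6228] [('scene base rear', 0.5, 15.7), ('scene base+y', -0.5, 20.5), ('scene base-y', 'weak'), ('scene top0.05', 0.25, 17.0), ('scene top-0.05', 0.0, 18.2), ('scene V.066', 0.75, 14.5)]
wrist [  0.6569   0.0514 -14.4315] [('w V.066', -0.25, 10.8), ('w V.034', 0.25, 11.5), ('w base f', 0.0, 17.7), ('w base+y', 'weak')]
all [  0.6561   0.0514 -15.4787] [('side V0.066', -3.0, 19.1), ('side V0.034', 2.25, 14.7), ('side V-0.034', -4.0, 14.8), ('side V-0.066', 1.75, 34.1), ('side top0.05', -0.75, 28.1), ('side top-0.05', -0.25, 25.9), ('side base+y', -0.25, 23.9), ('side base r', 2.0, 4.6), ('scene base rear', 0.5, 14.6), ('scene base+y', -1.0, 16.6), ('scene base-y', -1.5, 4.2), ('scene top0.05', 2.0, 15.2), ('scene top-0.05', 2.25, 13.4), ('scene V.066', -2.75, 13.9), ('w V.066', -0.25, 10.7), ('w V.034', 0.0, 11.5), ('w base f', 0.5, 17.4), ('w base+y', 'weak')]
scene2 [  0.5203   0.0861 -13.8689] [('h0', 0.0, 23.4), ('h1', 0.0, 15.0), ('h2', -0.25, 30.6), ('h3', 0.0, 14.9), ('h4', 0.0, 17.6)]
side2 [  0.5194   0.0926 -13.9156] [('h0', 0.25, 31.3), ('h1', -0.25, 32.0), ('h2', 1.0, 32.1), ('h3', -6.75, 22.8), ('h4', 0.0, 20.2)]
wrist [  0.5194   0.0844 -13.6836] [('h0', 0.5, 22.0), ('h1', -0.5, 20.3), ('h2', 0.0, 26.1)]
```

```bash
python3 - <<'E'
from h import *
go((.560,.0748,.163),75.6)
E
```

```text
t 7.95 pos [0.5181 0.0842 0.1993] yaw 76.02 tilt [ 0.  0. -1.] w 0.0105 F [-0.8 -0.1 -4.2]
  shift cm [0.1  4.3  3.63] turn 0.007
```

Emit:
servo_tool:
  series:
    - [0,0.5,1,0.007,1]
    - [0,1.2,2.3,0.007,1]
    - [0.1,2,3.3,0.007,1]
    - [0.1,2.8,3.6,0.007,1]
    - [0.1,3.5,3.6,0.007,1]
    - [0.1,4,3.6,0.007,1]
    - [0.1,4.3,3.6,0.007,1]
    - [0.1,4.3,3.6,0.007,1]
    - [0.1,4.3,3.6,0.007,1]
    - [0.1,4.3,3.6,0.007,1]

```text
t: 9.2
eef_pos: [0.5599, 0.0749, 0.1634]
tool_rot: [2.482, 1.926, 0.0]
contact_force: [0.0, 1.2, -3.5]
width: 0.0102
gripper_force: 78.4
```

```bash
python3 - <<'E'
from h import *
KT={n:(*cam(n),vision.snapshot(n)) for n in("wrist","scene","side")}
for n in KT: cv2.imwrite(f"pics/{n}3.png",KT[n][2])
st=robot.read_state();p=st["eef_pos"];go((.560,.0748,.163),75.6)
Ts=[(pose(.657,.0505,.16,-14.4),STAND),(pose(p[0]+.001,p[1],p[2]+.0153,-14.4),BRK)]
np.save("p3.npy",p)
view([("scene",250,190,80),("side",180,190,80),("wrist",360,60,200),("wrist",360,210,200)],KT,[],"pics/v3.png")
for n in KT:
  for q in("slots","bracket_claws"):
    r=spot_point(q,n)[:1]
    if r: print(n,q,r[0]["centre"],r[0]["confidence"])
E
```

```text
t 9.35 pos [0.56   0.0748 0.1634] yaw 75.62 tilt [ 0.  0. -1.] w 0.0106 F [-0.4 -0.7 -4.3]
  shift cm [-0.    0.    0.04] turn 0.0
wrist bracket_claws [435.9, 288.1] 0.97
scene slots [293.7, 239.8] 0.64
scene bracket_claws [301.6, 231.0] 0.85
side slots [213.9, 227.2] 0.96
side bracket_claws [221.1, 225.5] 0.69
```

View pics/v3.png

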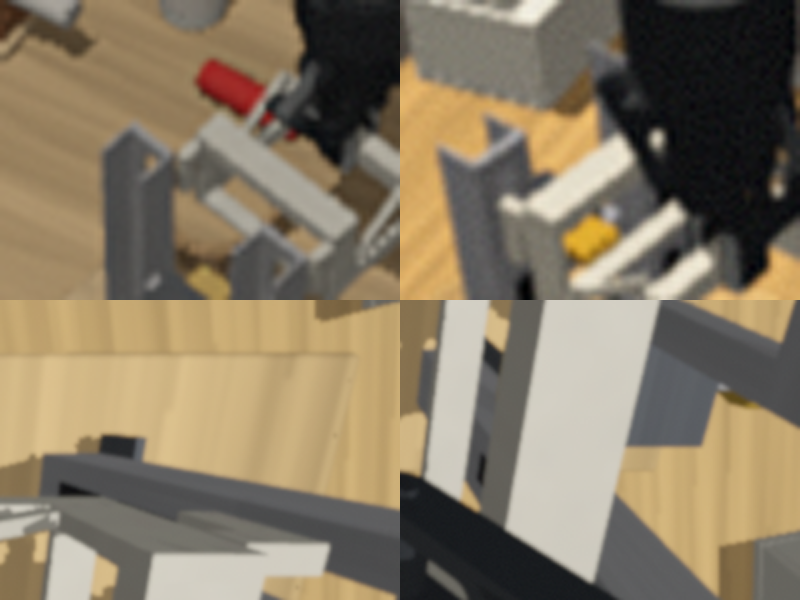

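The picture shows the claws about 20 mm in front of the uprights. The base's +y edge is a clean horizontal line at wrist row ~86.5, so the yaw matches. I'll compute y from it.

```bash
python3 - <<'E'
from fit import *
W=cam("wrist");S=cam("scene");D=cam("side");w=cv2.imread("pics/wrist3.png");s=cv2.imread("pics/scene3.png");d=cv2.imread("pics/side3.png")
ex=np.array([np.cos(np.radians(-14.4)),np.sin(np.radians(-14.4))]);ey=np.array([-ex[1],ex[0]])
p=np.load("p3.npy")
g=gaussian_filter(w.mean(2),1)
for c in(400,430,460,490,520):
    col=np.abs(np.gradient(g[80:95,c]));r=80+(col*np.arange(15)).sum()/col.sum();r2=80+col.argmax()
    q=at_z(W,(c,r2),.018)[:2]-p[:2];print(c,round(r,2),r2,"bracket-frame rel TCP x,y mm",(1000*np.array([q@ex,q@ey])).round(1))
mb=lambda q:pose(q[0],q[1],p[2]+.0153,q[2])
H=[((.075,-.0475,.028),(.075,.0475,.028)),((.055,-.0475,.028),(.055,.0475,.028)),((.055,.0525,.028),(.075,.0525,.028)),((.055,-.0525,.028),(.075,-.0525,.028)),((-.006,-.0475,.008),(-.006,.0475,.008))]
def rep(n,q,i):
    e=np.array(q[:2])-p[:2];print(n,np.round(q,4),"rel TCP mm",(1000*np.array([e@ex,e@ey])).round(1),i)
q,i=run([(w,W,*e,f"h{j}") for j,e in enumerate(H[:3])],(p[0],p[1],-14.4),mb);rep("brk wrist",q,i)
q,i=run([(s,S,*e,f"h{j}") for j,e in enumerate(H)],(p[0],p[1],-14.4),mb);rep("brk scene",q,i)
mk=lambda q:pose(q[0],q[1],.16,q[2])
s0=cv2.imread("pics/scene0.png")
o=[(s0,S,(0,z-.016,.058),(0,z+.016,.058),f"top{z}") for z in(.05,-.05)]+[(s0,S,(.14,-.11,-.142),(.14,.11,-.142),"rear"),(s0,S,(.14,.11,-.142),(-.03,.11,-.142),"+y")]
for dx in(-.004,0,.004):
  for dy in(-.004,0,.004):
    q,i=run(o,(.657+dx,.049+dy,-14.4),mk,6);rep("stand scene",q,i)
E
```

```text
400 87.56 88 bracket-frame rel TCP x,y mm [112.5  97.8]
430 87.55 88 bracket-frame rel TCP x,y mm [139.5  97.8]
460 87.69 88 bracket-frame rel TCP x,y mm [166.5  97.8]
490 87.34 88 bracket-frame rel TCP x,y mm [193.6  97.8]
520 86.93 88 bracket-frame rel TCP x,y mm [220.6  97.9]
brk wrist [  0.5611   0.0752 -14.2577] rel TCP mm [1.  0.6] [('h0', 0.5, 21.9), ('h1', -0.5, 20.7), ('h2', 0.0, 25.7)]
brk scene [  0.562    0.0772 -14.3787] rel TCP mm [1.4 2.8] [('h0', 0.25, 23.6), ('h1', -0.25, 22.8), ('h2', -0.25, 30.3), ('h3', 0.25, 17.0), ('h4', 0.0, 17.8)]
stand scene [  0.6613   0.0392 -14.5886] rel TCP mm [107.   -9.3] [('top0.05', 0.0, 16.8), ('top-0.05', 0.0, 18.4), ('rear', 0.25, 15.7), ('+y', 0.0, 20.8)]
stand scene [  0.6611   0.0394 -14.6435] rel TCP mm [106.8  -9.2] [('top0.05', 0.0, 16.8), ('top-0.05', -0.25, 18.3), ('rear', 0.25, 15.7), ('+y', 0.0, 20.8)]
stand scene [  0.6609   0.0395 -14.6308] rel TCP mm [106.5  -9.1] [('top0.05', -0.25, 16.8), ('top-0.05', -0.25, 18.3), ('rear', 0.25, 15.6), ('+y', 0.0, 20.7)]
stand scene [  0.6611   0.0395 -14.6746] rel TCP mm [106.8  -9
[... 194 characters left out ...]
0.05', -0.25, 18.5), ('rear', 0.25, 15.7), ('+y', 0.0, 20.6)]
stand scene [  0.661    0.0389 -14.5498] rel TCP mm [106.8  -9.7] [('top0.05', 0.0, 16.9), ('top-0.05', 0.0, 18.5), ('rear', 0.25, 15.8), ('+y', 0.0, 20.6)]
stand scene [  0.6608   0.039  -14.5634] rel TCP mm [106.5  -9.6] [('top0.05', -0.25, 16.7), ('top-0.05', -0.25, 18.4), ('rear', 0.25, 15.6), ('+y', 0.0, 20.6)]
stand scene [  0.6608   0.0391 -14.5333] rel TCP mm [106.6  -9.5] [('top0.05', -0.25, 16.7), ('top-0.05', -0.25, 18.4), ('rear', 0.25, 15.6), ('+y', 0.0, 20.7)]
stand scene [  0.6607   0.0393 -14.5755] rel TCP mm [106.4  -9.4] [('top0.05', -0.25, 16.9), ('top-0.05', -0.25, 18.4), ('rear', 0.0, 15.7), ('+y', 0.0, 20.7)]
```

Two independent measures agree: the wrist camera's base edge gives −12.8 mm, and the scene fit gives −12.0 mm. The uprights' rear flanges had misled the earlier fit. I'll shift −12.3 mm along y and check with an overlay.

Emit:
servo_tool:
  series:
    - [-0.4,0,0,0,1]
    - [-0.8,0,0,0,1]
    - [-1.1,0,0,0,1]
    - [-1.23,0,0,0,1]
    - [-1.23,0,0,0,1]
    - [-1.23,0,0,0,1]
    - [-1.23,0,0,0,1]
    - [-1.23,0,0,0,1]
    - [-1.23,0,0,0,1]
    - [-1.23,0,0,0,1]

```text
t: 10.9
eef_pos: [0.557, 0.0629, 0.1633]
tool_rot: [-2.482, -1.926, 0.0]
contact_force: [-0.6, 1.2, -3.4]
width: 0.0106
gripper_force: 78.4
```

```bash
python3 - <<'E'
from fit import *
KT={n:(*cam(n),vision.snapshot(n)) for n in("wrist","scene","side")}
for n in KT: cv2.imwrite(f"pics/{n}4.png",KT[n][2])
KT["side0"]=(*KT["side"][:2],cv2.imread("pics/side0.png"));KT["scene0"]=(*KT["scene"][:2],cv2.imread("pics/scene0.png"))
st=robot.read_state();p=st["eef_pos"];go((.560,.0748,.163),75.6)
ex=np.array([np.cos(np.radians(-14.4)),np.sin(np.radians(-14.4))]);ey=np.array([-ex[1],ex[0]]);b=p[:2]+.0014*ex+.0028*ey
view([("scene",265,200,60),("side",190,190,80),("scene0",265,200,60),("side0",190,190,80)],KT,[(pose(.661,.0392,.16,-14.6),STAND)],"pics/v4.png")
mb=lambda q:pose(q[0],q[1],p[2]+.0153,q[2])
H=[((.075,-.0475,.028),(.075,.0475,.028)),((.055,-.0475,.028),(.055,.0475,.028)),((.055,.0525,.028),(.075,.0525,.028)),((.055,-.0525,.028),(.075,-.0525,.028)),((-.006,-.0475,.008),(-.006,.0475,.008))]
q,i=run([(KT["scene"][2],KT["scene"][:2],*e,f"h{j}") for j,e in enumerate(H)],(p[0],p[1],-14.4),mb);e=q[:2]-np.array([.661,.0392]);print(q,"rel stand",e@ex,e@ey)
E
```

```text
t 11.05 pos [0.557  0.0629 0.1633] yaw 75.62 tilt [-0. -0. -1.] w 0.0103 F [ 0.2 -1.  -4.4]
  shift cm [ 1.23 -0.    0.03] turn 0.0
[  0.55865269   0.06495684 -14.38318696] rel stand -0.10553734374400782 -0.0005050997858878567
```

View pics/v4.png

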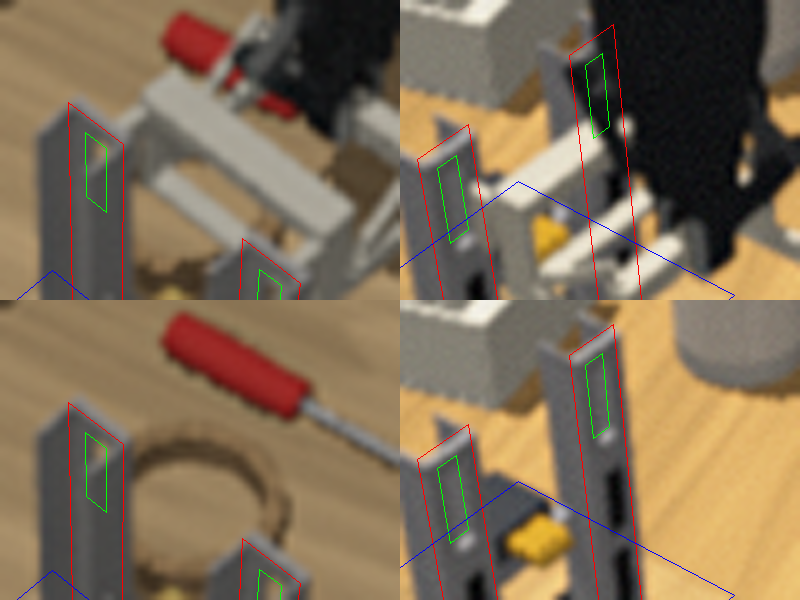

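Slot rectangles line up with the light seen through the slots, within about 1–2 mm. I'm moving the claws in.

Emit:
servo_tool:
  series:
    - [0,0.4,0,0,1]
    - [0,0.8,0,0,1]
    - [0,1.2,0,0,1]
    - [0,1.5,0,0,1]
    - [0,1.8,0,0,1]
    - [0,2.1,0,0,1]
    - [0,2.3,0,0,1]
    - [0,2.5,0,0,1]
    - [0,2.5,0,0,1]
    - [0,2.5,0,0,1]

```text
t: 12.3
eef_pos: [0.5806, 0.0567, 0.1631]
tool_rot: [-2.481, -1.926, 0.002]
contact_force: [-4.6, 1.3, -3.7]
width: 0.0108
gripper_force: 78.5
```

```bash
python3 - <<'E'
from fit import *
S=cam("scene");s=vision.snapshot("scene");cv2.imwrite("pics/scene5.png",s);cv2.imwrite("pics/side5.png",vision.snapshot("side"));W=cam("wrist");w=vision.snapshot("wrist");cv2.imwrite("pics/wrist5.png",w)
st=robot.read_state();p=st["eef_pos"];go((.587,.055,.163),75.6);print(st["ft_torque"])
ex=np.array([np.cos(np.radians(-14.4)),np.sin(np.radians(-14.4))]);ey=np.array([-ex[1],ex[0]])
H=[((.075,-.0475,.028),(.075,.0475,.028)),((.055,-.0475,.028),(.055,.0475,.028)),((.055,.0525,.028),(.075,.0525,.028)),((.055,-.0525,.028),(.075,-.0525,.028)),((-.006,-.0475,.008),(-.006,.0475,.008))]
mb=lambda q:pose(q[0],q[1],p[2]+.0153,q[2])
for n,K,I,h in(("scene",S,s,H),("wrist",W,w,H[:3])):
    q,i=run([(I,K,*e,f"h{j}") for j,e in enumerate(h)],(p[0],p[1],-14.4),mb);e=q[:2]-np.array([.661,.0392]);f=q[:2]-p[:2];print(n,q,"rel stand",e@ex,e@ey,"rel TCP",f@ex,f@ey,i)
E
```

```text
t 12.45 pos [0.5806 0.0567 0.1631] yaw 75.63 tilt [-0.    -0.001 -1.   ] w 0.0105 F [-6.   0.4 -3.6]
  shift cm [-0.01  0.66  0.  ] turn 0.001
[0.12651998 0.99305322 0.16411642]
scene [  0.58256884   0.05906736 -14.37905413] rel stand -0.08090791182701465 -0.00026184527929655477 rel TCP 0.0013035868328171488 0.0027475376725944736 [('h0', 0.0, 22.3), ('h1', 0.0, 31.3), ('h2', -0.25, 21.9), ('h3', 0.0, 9.8), ('h4', 0.25, 18.7)]
wrist [  0.5816428    0.05724716 -14.27903504] rel stand -0.08135218920776345 -0.0022551562883766987 rel TCP 0.0008593094520683456 0.0007542266635143311 [('h0', 0.5, 13.6), ('h1', -0.5, 21.1), ('h2', 0.0, 23.4)]
```

Emit:
servo_tool:
  series:
    - [0,0.05,0,0,1]
    - [0,0.1,0,0,1]
    - [0,0.1,0,0,1]
    - [0,0.1,0,0,1]
    - [0,0.1,0,0,1]
    - [0,0.1,0,0,1]
    - [0,0.1,0,0,1]
    - [0,0.1,0,0,1]
    - [0,0.1,0,0,1]
    - [0,0.1,0,0,1]

```text
t: 13.7
eef_pos: [0.5806, 0.0567, 0.163]
tool_rot: [-2.48, -1.925, 0.004]
contact_force: [-9.9, 2.0, -2.3]
width: 0.0106
gripper_force: 78.8
```

```bash
python3 - <<'E'
from fit import *
st=robot.read_state();go((.587,.055,.163),75.6);print(st["ft_torque"])
E
```

```text
t 13.7 pos [0.5806 0.0567 0.163 ] yaw 75.64 tilt [-0.    -0.003 -1.   ] w 0.0106 F [-9.9  2.  -2.3]
  shift cm [-0.01  0.66 -0.  ] turn 0.001
[0.30769996 2.01964837 0.11944753]
```

Emit:
servo_tool:
  series:
    - [0,-0.1,0,0,1]
    - [0,-0.1,0.2,0,1]
    - [0,-0.1,0.4,0,1]
    - [0,-0.1,0.6,0,1]
    - [0,-0.1,0.8,0,1]
    - [0,-0.1,1.0,0,1]
    - [0,-0.1,1.2,0,1]
    - [0,-0.1,1.2,0,1]
    - [0,-0.1,1.2,0,1]
    - [0,-0.1,1.2,0,1]

```text
t: 14.95
eef_pos: [0.5807, 0.0569, 0.1511]
tool_rot: [-2.481, -1.926, 0.001]
contact_force: [-4.8, 1.9, -3.6]
width: 0.0103
gripper_force: 78.5
```

Emit:
servo_tool:
  series:
    - [0,0,0.1,0,1]
    - [0,0,0.2,0,1]
    - [0,0,0.3,0,1]
    - [0,0,0.4,0,1]
    - [0,0,0.4,0,1]
    - [0,0,0.4,0,1]
    - [0,-0.1,0.4,0,1]
    - [0,-0.25,0.4,0,1]
    - [0,-0.4,0.4,0,1]
    - [0,-0.4,0.4,0,1]

```text
t: 16.2
eef_pos: [0.5791, 0.0571, 0.1475]
tool_rot: [2.48, 1.923, 0.004]
contact_force: [8.1, -2.4, -4.6]
width: 0.0103
gripper_force: 78.7
```

Hooked: pulling back is resisted with 8 N after 1.6 mm. Next I'll lower until the catch takes the weight.

Emit:
servo_tool:
  series:
    - [0,0.25,0,0,1]
    - [0,0.3,0.05,0,1]
    - [0,0.3,0.1,0,1]
    - [0,0.3,0.15,0,1]
    - [0,0.3,0.2,0,1]
    - [0,0.3,0.2,0,1]
    - [0,0.3,0.2,0,1]
    - [0,0.3,0.2,0,1]
    - [0,0.3,0.2,0,1]
    - [0,0.3,0.2,0,1]

```text
t: 17.45
eef_pos: [0.5796, 0.0572, 0.1462]
tool_rot: [-2.481, -1.926, 0.0]
contact_force: [-7.8, 1.1, 6.0]
width: 0.0103
gripper_force: 80.2
```

Emit:
servo_tool:
  series:
    - [0,-0.06,-0.06,0,1]
    - [0,-0.06,-0.06,0,1]
    - [0,-0.06,-0.06,0,0.7]
    - [0,-0.06,-0.06,0,0.5]
    - [0,-0.06,-0.06,0,0.5]
    - [0,-0.06,-0.06,0,0.5]
    - [0,-0.06,-1,0,0.5]
    - [0,-0.06,-3,0,0.5]
    - [0,-0.06,-6,0,0.5]
    - [0,-0.06,-9,0,0.5]

```text
t: 18.7
eef_pos: [0.5796, 0.057, 0.2369]
tool_rot: [2.482, 1.926, 0.001]
contact_force: [0.9, -0.6, -0.9]
width: 0.0426
gripper_force: 0.0
```

```bash
python3 - <<'E'
from fit import *
KT={n:(*cam(n),vision.snapshot(n)) for n in("wrist","scene","side")}
for n in KT: cv2.imwrite(f"pics/{n}6.png",KT[n][2])
go((.6421,.0409,.25),75.6)
view([("scene",240,180,100),("side",190,180,120),("wrist",280,160,280),("wrist",0,0,560)],KT,[],"pics/v6.png")
for q in("bracket_grip","bracket_press","bracket_notch"):
    rs=[]
    for n in KT:
        r=spot_point(q,n)[:1]
        if r: print(q,n,np.round(r[0]["centre"],1),round(r[0]["confidence"],2),end=" ")
        if r and r[0]["confidence"]>.5: rs.append(ray(KT[n],r[0]["centre"]))
    if len(rs)>1: p,e=tri(rs);print(p.round(4),np.round(e,4))
E
```

```text
t 18.85 pos [0.5804 0.0571 0.2375] yaw 75.62 tilt [ 0.001  0.003 -1.   ] w 0.0428 F [-0.4  0.6 -0.2]
  shift cm [-0.04  6.39 -1.23] turn 0.0
bracket_grip wrist [277.7 212. ] 0.71 Traceback (most recent call last):
  File "<stdin>", line 11, in <module>
  File "h.py", line 13, in ray
    K,T=KT;d=T[:3,:3]@np.linalg.inv(K)@np.array([px[0],px[1],1.]);return T[:3,3],d/np.linalg.norm(d)
    ^^^
ValueError: too many values to unpack (expected 2)
```

View pics/v6.png

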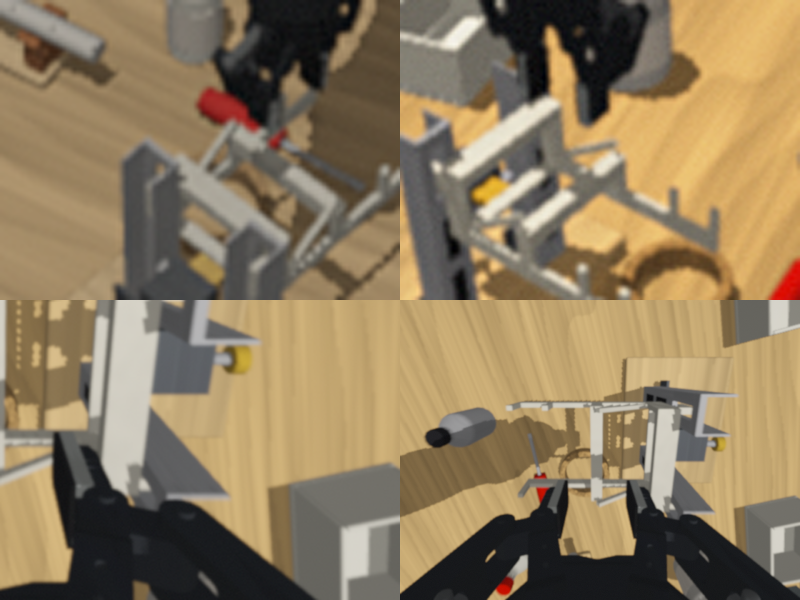

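The bracket hangs level on the stand and the gripper is clear of it. Next I'll shut the fingers, move over the rear bar and press down.

Emit:
servo_tool:
  series:
    - [0,1,-1.2,0,1]
    - [0,2.5,-1.2,0,1]
    - [0.1,4,-1.2,0,1]
    - [0.1,5.3,-1.2,0,1]
    - [0.1,6.1,-1.2,0,1]
    - [0.1,6.1,-0.5,0,1]
    - [0.1,6.1,1,0,1]
    - [0.1,6.1,2.5,0,1]
    - [0.1,6.1,3.7,0,1]
    - [0.1,6.1,4.2,0,1]

```text
t: 20.15
eef_pos: [0.6384, 0.0429, 0.1924]
tool_rot: [-2.481, -1.926, 0.001]
contact_force: [-0.1, -0.7, -0.1]
width: -0.0001
gripper_force: 0.0
```

```bash
python3 - <<'E'
from fit import *
go((.6407,.0414,.19),75.6)
E
```

```text
t 20.15 pos [0.6384 0.0429 0.1924] yaw 75.62 tilt [-0.    -0.001 -1.   ] w -0.0001 F [-0.1 -0.7 -0.1]
  shift cm [-0.09  0.26  0.24] turn 0.0
```

Emit:
servo_tool:
  series:
    - [0,0.2,0.2,0,1]
    - [0,0.2,0.4,0,1]
    - [0,0.2,0.6,0,1]
    - [0,0.2,0.75,0,1]
    - [0,0.2,0.9,0,1]
    - [0,0.2,1.05,0,1]
    - [0,0.2,1.2,0,1]
    - [0,0.2,1.3,0,1]
    - [0,0.2,1.4,0,1]
    - [0,0.2,1.5,0,1]

```text
t: 21.4
eef_pos: [0.6408, 0.0424, 0.1778]
tool_rot: [-2.482, -1.926, 0.001]
contact_force: [-0.4, 0.2, -0.2]
width: 0.0001
gripper_force: 0.0
```

Emit:
servo_tool:
  series:
    - [0,0,0.05,0,1]
    - [0,0,0.1,0,1]
    - [0,0,0.15,0,1]
    - [0,0,0.2,0,1]
    - [0,0,0.25,0,1]
    - [0,0,0.3,0,1]
    - [0,0,0.3,0,1]
    - [0,0,0.3,0,1]
    - [0,0,0.3,0,1]
    - [0,0,0.3,0,1]

```text
t: 22.65
eef_pos: [0.641, 0.0424, 0.1774]
tool_rot: [2.481, 1.925, 0.003]
contact_force: [-4.2, 0.1, 13.3]
width: -0.0003
gripper_force: 6.5
```

```bash
python3 - <<'E'
from fit import *
KT={n:(*cam(n),vision.snapshot(n)) for n in("wrist","scene","side")}
for n in KT: cv2.imwrite(f"pics/{n}7.png",KT[n][2])
go((.6407,.0414,.19),75.6)
s=KT["scene"];
H=[((.075,-.0475,.028),(.075,.0475,.028)),((.055,.0525,.028),(.075,.0525,.028)),((.055,-.0525,.028),(.075,-.0525,.028)),((-.006,-.0475,.008),(-.006,.0475,.008)),((.006,-.0475,.008),(.006,.0475,.008))]
x,y=.5806+.0014,.0568+.0015
for nm in("scene6","scene7"):
    I=cv2.imread(f"pics/{nm}.png")
    for z0 in(.150,.156,.161):
        mb=lambda q:pose(q[0],q[1],z0,q[2])
        q,i=run([(I,s[:2],*e,f"h{j}") for j,e in enumerate(H)],(x,y,-14.4),mb);print(nm,z0,q.round(4),i)
E
```

```text
t 22.8 pos [0.641  0.0424 0.1774] yaw 75.62 tilt [ 0.001  0.002 -1.   ] w -0.0 F [-4.  -0.2 13. ]
  shift cm [-0.1   0.   -1.26] turn 0.0
scene6 0.15 [  0.5733   0.0633 -14.5621] [('h0', 0.5, 15.2), ('h1', 1.5, 21.1), ('h2', -3.0, 8.5), ('h3', 0.25, 24.4), ('h4', -3.0, 23.8)]
scene6 0.156 [  0.5774   0.0648 -14.5037] [('h0', 0.5, 15.1), ('h1', 1.75, 21.4), ('h2', -3.0, 8.9), ('h3', 0.25, 24.4), ('h4', -3.0, 23.6)]
scene6 0.161 [  0.5805   0.066  -14.4581] [('h0', 0.25, 15.2), ('h1', 1.75, 21.4), ('h2', -3.25, 9.5), ('h3', 0.25, 24.4), ('h4', -3.0, 23.1)]
scene7 0.15 [  0.5766   0.057  -14.4837] [('h0', 0.0, 7.7), ('h1', -0.75, 13.9), ('h2', 0.75, 18.8), ('h3', 1.5, 10.7), ('h4', -1.75, 9.8)]
scene7 0.156 [  0.5805   0.059  -14.4279] [('h0', 0.0, 7.7), ('h1', -0.75, 13.8), ('h2', 0.75, 18.7), ('h3', 1.75, 11.0), ('h4', -1.75, 9.9)]
scene7 0.161 [  0.5834   0.06   -14.3864] [('h0', 0.0, 7.7), ('h1', -0.5, 13.4), ('h2', 0.75, 18.7), ('h3', 1.75, 11.0), ('h4', -1.5, 9.9)]
```

Emit:
servo_tool:
  series:
    - [0,0,0.08,0,1]
    - [0,0,0.16,0,1]
    - [0,0,0.24,0,1]
    - [0,0,0.24,0,1]
    - [0,0,0.24,0,1]
    - [0,0,0.24,0,1]
    - [0,0,0.24,0,1]
    - [0,0,0.24,0,1]
    - [0,0,0.24,0,1]
    - [0,0,0.24,0,1]

```text
t: 24.05
eef_pos: [0.6411, 0.0424, 0.1772]
tool_rot: [2.48, 1.924, 0.006]
contact_force: [-8.2, 0.3, 24.7]
width: 0.0004
gripper_force: 12.3
```

Emit:
servo_tool:
  series:
    - [0,0,-0.5,0,1]
    - [0,0,-2,0,1]
    - [0,0,-5,0,1]
    - [0,0,-8.5,0,0.6]
    - [0,-3,-10,0,0.4]
    - [0,-6,-10,0,0.4]
    - [0,-9,-10,0,0.4]
    - [0,-10,-10,0,0.4]
    - [0,-10,-10,0,0.4]
    - [0,-10,-10,0,0.4]

```text
t: 25.3
eef_pos: [0.5448, 0.0671, 0.2726]
tool_rot: [-2.482, -1.926, 0.0]
contact_force: [-1.0, -0.1, 0.4]
width: 0.0513
gripper_force: 0.0
```

```bash
python3 - <<'E'
from fit import *
KT={n:cam(n) for n in("wrist","scene","side")};I={}
for n in KT: I[n]=vision.snapshot(n);cv2.imwrite(f"pics/{n}8.png",I[n])
st=robot.read_state();go((.47,-.27,.2),75.6)
for q in("bracket_grip","bracket_press","bracket_notch","slots"):
    rs=[];ns=[]
    for n in KT:
        r=spot_point(q,n)[:1]
        if r and r[0]["confidence"]>.4: rs.append(ray(KT[n],r[0]["centre"]));ns.append(n)
    if len(rs)>1: p,e=tri(rs);print(q,ns,p.round(4),np.round(e,4))
for n in("scene","side"):
    r=trace("rod_center",n)
    if r:
        ys,xs=np.nonzero(r[0]["pixels"]);P=np.c_[xs,ys].astype(np.float32);vx,vy,x,y=cv2.fitLine(P,cv2.DIST_L2,0,.01,.01).ravel()
        t=(P-[x,y])@[vx,vy];a=np.array([x,y])+np.percentile(t,1)*np.array([vx,vy]);b=np.array([x,y])+np.percentile(t,99)*np.array([vx,vy])
        A,B=at_z(KT[n],a,.058),at_z(KT[n],b,.058);print(n,r[0]["confidence"],len(P),A.round(4),B.round(4),((A+B)/2).round(4),np.linalg.norm(A-B),np.degrees(np.arctan2(*(B-A)[1::-1])))
E
```

```text
t 25.45 pos [0.5446 0.067  0.2724] yaw 75.6 tilt [-0.    -0.001 -1.   ] w 0.0512 F [0.4 0.3 0.6]
  shift cm [-34.5    1.16   7.25] turn -0.0
bracket_grip ['wrist', 'scene', 'side'] [0.6038 0.0765 0.2024] [0.0268 0.012  0.0248]
bracket_press ['scene', 'side'] [0.6415 0.0432 0.1672] [0.0003 0.0003]
bracket_notch ['scene', 'side'] [0.5099 0.0786 0.1292] [0.0015 0.0015]
slots ['wrist', 'scene', 'side'] [0.6575 0.0409 0.1627] [0.0025 0.0021 0.0031]
scene 0.21 413 [0.447  0.1367 0.058 ] [0.3292 0.1004 0.058 ] [0.3881 0.1186 0.058 ] 0.12323453035383888 -162.88862337695164
side 0.85 358 [ 0.474  -0.1559  0.058 ] [ 0.4621 -0.3836  0.058 ] [ 0.468  -0.2698  0.058 ] 0.22803072536656452 -92.96868245007535
```

Emit:
servo_tool:
  series:
    - [-2,0,0,-0.02,0.4]
    - [-6,0.2,0,-0.04,0.4]
    - [-11,0.4,0,-0.06,0.4]
    - [-16,0.6,0,-0.09,0.4]
    - [-21,0.8,1,-0.12,0.4]
    - [-26,1,3,-0.15,0.4]
    - [-30,1.1,5,-0.18,0.4]
    - [-33,1.2,6.5,-0.2,0.4]
    - [-34.5,1.2,7.2,-0.2,0.4]
    - [-34.5,1.2,7.2,-0.2,0.4]

```text
t: 27.4
eef_pos: [0.4697, -0.2702, 0.2007]
tool_rot: [-2.278, -2.162, 0.0]
contact_force: [-0.1, 0.7, 0.3]
width: 0.051
gripper_force: 0.0
```

```bash
python3 - <<'E'
from fit import *
KT={n:cam(n) for n in("wrist","scene","side")};I={}
for n in KT: I[n]=vision.snapshot(n);cv2.imwrite(f"pics/{n}9.png",I[n])
go((.468,-.27,.2),87)
for n in("wrist","scene"):
    for r in trace("rod_center",n)[:2]:
        ys,xs=np.nonzero(r["pixels"]);P=np.c_[xs,ys].astype(np.float32);vx,vy,x,y=cv2.fitLine(P,cv2.DIST_L2,0,.01,.01).ravel()
        t=(P-[x,y])@[vx,vy];a=np.array([x,y])+np.percentile(t,1)*np.array([vx,vy]);b=np.array([x,y])+np.percentile(t,99)*np.array([vx,vy])
        z=.06 if n=="wrist" else .057
        A,B=at_z(KT[n],a,z),at_z(KT[n],b,z);print(n,round(r["confidence"],2),len(P),a,b,A.round(4),B.round(4),((A+B)/2).round(4),np.linalg.norm(A-B),np.degrees(np.arctan2(*(B-A)[1::-1])))
    for q,z in(("rod_center",.055),("cradle",0)):
        r=spot_point(q,n)[:1]
        if r: print(n,q,r[0]["centre"],r[0]["confidence"],at_z(KT[n],r[0]["centre"],z))
E
```

```text
t 27.55 pos [ 0.4705 -0.2692  0.2017] yaw 87.12 tilt [-0.     0.001 -1.   ] w 0.051 F [-0.9 -0.3 -0.4]
  shift cm [-0.1  -0.25  0.17] turn 0.002
wrist 0.57 4748 [272.5204    83.952736] [273.75946 294.9928 ] [ 0.4722 -0.1694  0.06  ] [ 0.4616 -0.386   0.06  ] [ 0.4669 -0.2777  0.06  ] 0.21689914862062973 -92.80376421324272
wrist rod_center [272.8, 201.2] 0.67 [ 0.46640844 -0.279048    0.055     ]
wrist cradle [273.4, 194.4] 0.86 [ 0.46608786 -0.28710779  0.        ]
scene 0.89 392 [212.71585 167.43666] [264.3518  192.42351] [ 0.4673 -0.3772  0.057 ] [ 0.4756 -0.1647  0.057 ] [ 0.4714 -0.271   0.057 ] 0.21273218377392766 87.7622800576197
scene rod_center [236.5, 176.5] 0.97 [ 0.46044723 -0.28418707  0.055     ]
scene cradle [238.6, 190.0] 0.83 [ 0.4702827  -0.27374456  0.        ]
```

```bash
python3 - <<'E'
from h import *
go((.467,-.2765,.0365),87.2)
E
```

```text
t 27.85 pos [ 0.4703 -0.2695  0.2012] yaw 87.12 tilt [-0.  0. -1.] w 0.051 F [ 0.2 -0.7 -0.2]
  shift cm [-0.71 -0.3  16.47] turn -0.001
```

Emit:
servo_tool:
  series:
    - [-0.3,-0.1,3.5,0,0.4]
    - [-0.7,-0.3,7.5,0,0.4]
    - [-0.7,-0.3,11,0,0.4]
    - [-0.7,-0.3,14,0,0.4]
    - [-0.7,-0.3,15.8,0,0.4]
    - [-0.7,-0.3,16.5,0,0.4]
    - [-0.7,-0.3,16.5,0,0.5]
    - [-0.7,-0.3,16.5,0,0.8]
    - [-0.7,-0.3,16.5,0,1]
    - [-0.7,-0.3,16.5,0,1]
  force: 50

```text
t: 29.1
eef_pos: [0.4671, -0.2771, 0.0372]
tool_rot: [2.276, 2.163, 0.001]
contact_force: [-1.9, 1.5, 6.4]
width: 0.0205
gripper_force: 48.9
```

```bash
python3 - <<'E'
from h import *
st=robot.read_state();print(st["gripper_force"])
go((.467,-.2765,.22),87.2); go((.513,.0755,.24),75.5)
E
```

```text
48.93860220909119
t 29.1 pos [ 0.4671 -0.2771  0.0372] yaw 87.08 tilt [-0.001  0.001 -1.   ] w 0.0205 F [-1.9  1.5  6.4]
  shift cm [  0.05   0.02 -18.28] turn -0.002
t 29.1 pos [ 0.4671 -0.2771  0.0372] yaw 87.08 tilt [-0.001  0.001 -1.   ] w 0.0205 F [-1.9  1.5  6.4]
  shift cm [ 35.43   2.82 -20.31] turn 0.202
```

Emit:
servo_tool:
  series:
    - [0,0,-2,0,1]
    - [0,0,-5,0,1]
    - [0,0,-9,0,1]
    - [0,0,-13,0,1]
    - [0,0,-17,0,1]
    - [2,0.2,-20,0.01,1]
    - [6,0.5,-20.5,0.04,1]
    - [10.5,0.8,-20.5,0.06,1]
    - [15,1.2,-20.5,0.09,1]
    - [18,1.4,-20.5,0.1,1]

```text
t: 30.35
eef_pos: [0.4899, -0.096, 0.2412]
tool_rot: [2.382, 2.048, 0.001]
contact_force: [-0.2, -0.1, -2.1]
width: 0.0201
gripper_force: 49.2
```

```bash
python3 - <<'E'
from h import *
go((.513,.0755,.24),75.5)
E
```

```text
t 30.35 pos [ 0.4899 -0.096   0.2412] yaw 81.37 tilt [ 0.     0.001 -1.   ] w 0.0201 F [-0.2 -0.1 -2.1]
  shift cm [17.3  -0.29  0.12] turn 0.102
```

Emit:
servo_tool:
  series:
    - [4,0,0,0.02,1]
    - [8,-0.1,0,0.04,1]
    - [12,-0.2,0,0.07,1]
    - [15,-0.3,0,0.09,1]
    - [16.8,-0.3,1,0.1,1]
    - [17.3,-0.3,2.2,0.102,1]
    - [17.3,-0.3,3.5,0.102,1]
    - [17.3,-0.3,4,0.102,1]
    - [17.3,-0.3,4,0.102,1]
    - [17.3,-0.3,4,0.102,1]

```text
t: 31.6
eef_pos: [0.513, 0.0734, 0.2014]
tool_rot: [2.484, 1.922, 0.001]
contact_force: [0.7, 0.1, -2.0]
width: 0.0204
gripper_force: 49.1
```

```bash
python3 - <<'E'
from fit import *
KT={n:(*cam(n),vision.snapshot(n)) for n in("wrist","scene","side")}
for n in KT: cv2.imwrite(f"pics/{n}10.png",KT[n][2])
st=robot.read_state();p=st["eef_pos"];go((.513,.0755,.20),75.5)
for q in("bracket_notch","rod_center"):
    rs=[]
    for n in KT:
        r=spot_point(q,n)[:1]
        if r: print(q,n,np.round(r[0]["centre"],1),round(r[0]["confidence"],2),end=" ")
        if r and r[0]["confidence"]>.4: rs.append(ray(KT[n][:2],r[0]["centre"]))
    if len(rs)>1: a,e=tri(rs);print(a.round(4),np.round(e,4))
ROD=[(1,[(0,-.11,.011),(0,.11,.011)]),(1,[(0,-.11,0),(0,.11,0)])]
view([("scene",270,175,100),("side",190,190,120),("wrist",60,60,300),("wrist",200,60,200)],KT,[(pose(.5806,.0575,.15,-14.5),BRK),(pose(p[0],p[1],p[2]+.0178,-14.5),ROD)],"pics/v10.png")
E
```

```text
t 31.75 pos [0.513  0.0736 0.2013] yaw 75.49 tilt [ 0.     0.001 -1.   ] w 0.0208 F [ 0.2 -0.4 -1.2]
  shift cm [ 0.18 -0.05  0.13] turn -0.0
bracket_notch wrist [136.6 189.5] 0.61 bracket_notch scene [325.7 213.6] 0.92 bracket_notch side [266.5 261. ] 0.93 [0.4876 0.1053 0.1671] [0.049  0.0465 0.0072]
rod_center wrist [276.8 283.9] 0.6 rod_center scene [328.8 196.5] 0.69 rod_center side [317.4 165. ] 0.59 [0.4936 0.0628 0.2954] [0.055  0.0657 0.1185]
```

View pics/v10.png

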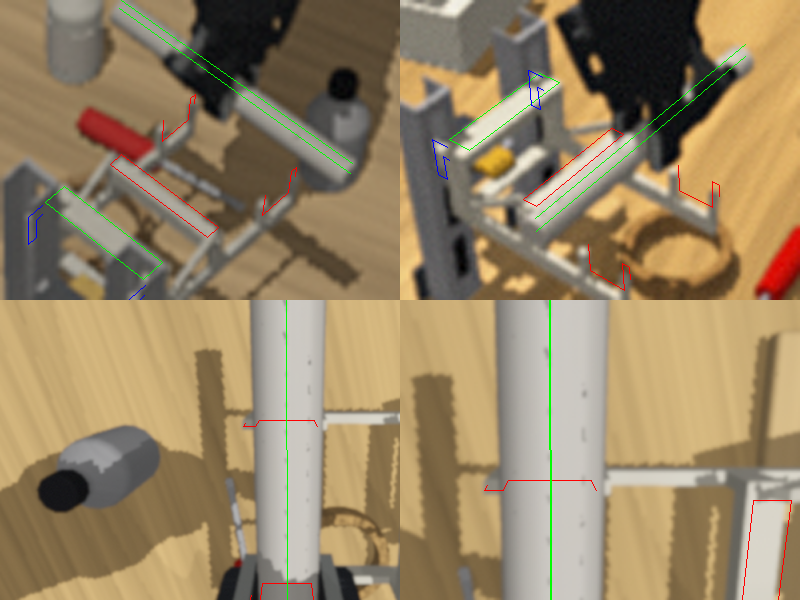

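The rod is above the front notches and the oil bottle, tape and stand are undisturbed. In the wrist view the notch centre and the rod line agree to within about 2 mm. I'm lowering with force checks.

Emit:
servo_tool:
  series:
    - [0.15,-0.05,1,0,1]
    - [0.15,-0.05,2.2,0,1]
    - [0.15,-0.05,3.4,0,1]
    - [0.15,-0.05,4.4,0,1]
    - [0.15,-0.05,5.2,0,1]
    - [0.15,-0.05,5.8,0,1]
    - [0.15,-0.05,6.3,0,1]
    - [0.15,-0.05,6.7,0,1]
    - [0.15,-0.05,7.0,0,1]
    - [0.15,-0.05,7.0,0,1]

```text
t: 33.3
eef_pos: [0.5127, 0.0753, 0.1308]
tool_rot: [-2.484, -1.923, 0.0]
contact_force: [-1.2, 0.0, -1.9]
width: 0.0203
gripper_force: 49.1
```

```bash
python3 - <<'E'
from fit import *
from scipy.optimize import minimize
st=robot.read_state();go((.5135,.0755,.12),75.5)
S=cam("scene");D=cam("side");s=vision.snapshot("scene");d=vision.snapshot("side");cv2.imwrite("pics/scene11.png",s);cv2.imwrite("pics/side11.png",d)
# sag fit on scene8/side8 (home, nothing in the way): score edge strength over pitch about the claws
E=[((-.091,y,-.023),(-.02,y,-.023)) for y in(.0525,-.0525)]+[((x,y,-.023),(x,y,.002)) for x in(-.091,-.049) for y in(.05,-.05)]+[((-.006,-.0475,.008),(-.006,.0475,.008)),((.055,-.0475,.028),(.055,.0475,.028))]
for nm,K in(("scene8",S),("side8",D)):
    I=cv2.imread(f"pics/{nm}.png")
    for pit in(0,1,2,3,4):
        T=pose(.5806,.0575,.15,-14.5);B=np.eye(4);r=R.from_euler("Y",-pit,degrees=True).as_matrix();c=np.array([.075,0,.02]);B[:3,:3]=r;B[:3,3]=c-r@c
        M=T@B;o=[]
        for a,b in E:
            q=edge(I,K,(M@np.array([*a,1]))[:3],(M@np.array([*b,1]))[:3]);o.append(None if q is None else (round(float(q[0]),1),round(float(q[1]))))
        print(nm,pit,(M@np.array([-.07,0,-.012,1]))[2].round(4),o)
E
```

```text
t 33.3 pos [0.5127 0.0753 0.1308] yaw 75.5 tilt [-0. -0. -1.] w 0.0203 F [-1.2  0.  -1.9]
  shift cm [0.04 0.07 1.08] turn 0.0
scene8 0 0.138 [(-1.2, 15), (-0.8, 16), (1.0, 20), (1.5, 6), (-0.8, 17), (2.5, 10), (0.2, 25), (-0.2, 21)]
scene8 1 0.1355 [(-1.0, 16), (-0.5, 17), (1.2, 20), (1.5, 8), (-0.8, 16), (2.8, 11), (0.0, 25), (-0.2, 21)]
scene8 2 0.133 [(-0.8, 17), (-0.2, 17), (1.2, 19), (1.5, 10), (-0.8, 15), (2.8, 11), (-0.2, 25), (-0.2, 21)]
scene8 3 0.1305 [(-0.5, 17), (0.2, 18), (-1.5, 17), (1.5, 11), (-1.5, 15), (-1.8, 9), (-0.5, 25), (-0.5, 21)]
scene8 4 0.128 [(-0.2, 18), (0.5, 18), (-1.2, 16), (1.8, 13), (-1.2, 15), (-1.5, 10), (-0.8, 25), (-0.5, 21)]
side8 0 0.138 [(0.0, 29), (-4.2, 25), (0.2, 19), (-2.5, 14), (-3.5, 27), (-0.5, 10), (-1.5, 44), (-1.2, 45)]
side8 1 0.1355 [(0.5, 29), (-3.5, 25), (0.5, 18), (-2.2, 17), (-3.2, 26), (-0.2, 13), (-1.2, 45), (-1.2, 45)]
side8 2 0.133 [(1.0, 29), (-3.0, 26), (0.8, 14), (-2.0, 20), (-3.2, 25), (-0.2, 16), (-1.0, 45), (-1.0, 45)]
side8 3 0.1305 [(1.5, 29), (-2.5, 26), (-1.2, 9), (-1.8, 22), (-3.0, 23), (0.0, 20), (-0.8, 45), (-1.0, 45)]
side8 4 0.128 [(-0.5, 27), (-2.0, 26), (-1.0, 13), (-1.8, 23), (1.8, 17), (0.2, 23), (-0.5, 45), (-0.8, 45)]
```

Emit:
servo_tool:
  series:
    - [0,0,0.2,0,1]
    - [0,0,0.4,0,1]
    - [0,0,0.6,0,1]
    - [0,0,0.75,0,1]
    - [0,0,0.9,0,1]
    - [0,0,1.05,0,1]
    - [0,0,1.2,0,1]
    - [0,0,1.3,0,1]
    - [0,0,1.4,0,1]
    - [0,0,1.4,0,1]

```text
t: 34.65
eef_pos: [0.5127, 0.0753, 0.1168]
tool_rot: [-2.484, -1.923, 0.0]
contact_force: [0.1, 0.5, -2.0]
width: 0.0206
gripper_force: 49.1
```

Emit:
servo_tool:
  series:
    - [0,0,0.1,0,1]
    - [0,0,0.2,0,1]
    - [0,0,0.3,0,1]
    - [0,0,0.4,0,1]
    - [0,0,0.5,0,1]
    - [0,0,0.5,0,1]
    - [0,0,0.5,0,1]
    - [0,0,0.5,0,1]
    - [0,0,0.5,0,1]
    - [0,0,0.5,0,1]

```text
t: 35.9
eef_pos: [0.513, 0.0753, 0.1127]
tool_rot: [2.484, 1.923, 0.002]
contact_force: [-1.4, -0.6, 6.2]
width: 0.0202
gripper_force: 49.8
```

Emit:
servo_tool:
  series:
    - [0,0,-0.07,0,1]
    - [0,0,-0.07,0,0.85]
    - [0,0,-0.07,0,0.65]
    - [0,0,-0.07,0,0.5]
    - [0,0,-0.07,0,0.5]
    - [0,0,-0.07,0,0.5]
    - [0,0,-0.07,0,0.5]
    - [0,0,-1,0,0.5]
    - [0,0,-3,0,0.5]
    - [0,0,-5,0,0.5]

```text
t: 37.15
eef_pos: [0.5127, 0.0753, 0.1631]
tool_rot: [2.484, 1.923, 0.0]
contact_force: [-0.1, -0.5, -0.2]
width: 0.0428
gripper_force: 0.0
```

```bash
python3 - <<'E'
from fit import *
go((.5135,.0755,.26),75.5)
KT={n:cam(n) for n in("wrist","scene","side")}
for n in KT:
    cv2.imwrite(f"pics/{n}12.png",vision.snapshot(n))
    for r in trace("rod_center",n)[:1]:
        ys,xs=np.nonzero(r["pixels"]);P=np.c_[xs,ys].astype(np.float32);vx,vy,x,y=cv2.fitLine(P,cv2.DIST_L2,0,.01,.01).ravel()
        t=(P-[x,y])@[vx,vy];a=np.array([x,y])+np.percentile(t,1)*np.array([vx,vy]);b=np.array([x,y])+np.percentile(t,99)*np.array([vx,vy])
        A,B=at_z(KT[n],a,.135),at_z(KT[n],b,.135);print(n,round(r["confidence"],2),len(P),A.round(4),B.round(4),((A+B)/2).round(4),np.linalg.norm(A-B).round(4),np.degrees(np.arctan2(*(B-A)[1::-1])))
for q in("can_mid","jar_mid","glue_mid","oil_mid","tape_mid","driver_grip","hammer_grip","bracket_press"):
    rs=[]
    for n in("scene","side"):
        r=spot_point(q,n)[:1]
        if r: rs.append(ray(KT[n],r[0]["centre"]))
    if len(rs)>1: p,e=tri(rs);print(q,p.round(3),np.round(e,3))
E
```

```text
t 37.15 pos [0.5127 0.0753 0.1631] yaw 75.5 tilt [ 0.  0. -1.] w 0.0428 F [-0.1 -0.5 -0.2]
  shift cm [ 0.04  0.07 -9.69] turn 0.0
wrist 0.91 11498 [0.536  0.1824 0.135 ] [ 0.4863 -0.0121  0.135 ] [0.5111 0.0852 0.135 ] 0.2008 -104.34750985875999
scene 0.6 365 [ 0.4875 -0.0257  0.135 ] [0.5407 0.1865 0.135 ] [0.5141 0.0804 0.135 ] 0.2187 75.91377823153532
side 0.57 655 [0.537  0.1885 0.135 ] [ 0.4784 -0.0268  0.135 ] [0.5077 0.0809 0.135 ] 0.2231 -105.23966165699242
jar_mid [0.727 0.332 0.036] [0. 0.]
glue_mid [ 0.39  -0.128  0.061] [0.005 0.005]
oil_mid [0.383 0.103 0.05 ] [0.004 0.004]
tape_mid [0.467 0.125 0.167] [0.002 0.002]
driver_grip [ 0.457 -0.043  0.003] [0. 0.]
hammer_grip [ 0.58  -0.547  0.022] [0.001 0.001]
bracket_press [0.649 0.047 0.177] [0.007 0.007]
```

Emit:
servo_tool:
  series:
    - [0,0,-3,0,0.5]
    - [0,0,-7,0,0.5]
    - [0,-2,-11,0,0.5]
    - [0,-4,-14,0,0.5]
    - [0,-6,-14,0,0.5]
    - [0,-8,-14,0,0.5]
    - [0,-10,-14,0,0.5]
    - [0,-10,-14,0,0.5]
    - [0,-10,-14,0,0.5]
    - [0,-10,-14,0,0.5]

```text
t: 39.5
eef_pos: [0.4165, 0.1002, 0.3016]
tool_rot: [-2.484, -1.923, 0.001]
contact_force: [0.3, -0.5, -1.2]
width: 0.0427
gripper_force: 0.0
```

```bash
python3 - <<'E'
from fit import *
S=cam("scene");D=cam("side");W=cam("wrist")
go((.5135,.0755,.26),75.5)
s=vision.snapshot("scene");d=vision.snapshot("side");cv2.imwrite("pics/s13.png",s);cv2.imwrite("pics/d13.png",d)
for n,K in(("scene",S),("side",D)):
    r=trace("rod_center",n)[:1]
    if r:
        ys,xs=np.nonzero(r[0]["pixels"]);c,_,a=cv2.minAreaRect(np.c_[xs,ys].astype(np.float32));print(n,r[0]["confidence"],len(xs),at_z(K,c,.135).round(4))
# rear bar height: fit bracket pose by rear-bar edges in both fixed cameras, heights home vs hung
H=[((.075,-.0475,.028),(.075,.0475,.028)),((.055,-.0475,.028),(.055,.0475,.028)),((.055,.0525,.028),(.075,.0525,.028)),((.055,-.0525,.028),(.075,-.0525,.028))]
old={"scene":cv2.imread("pics/scene6.png"),"side":cv2.imread("pics/side6.png")};new={"scene":s,"side":d}
for nm,I in(("hung",old),("now",new)):
    for z in(.150,.1615):
        q=[run([(I[n],K,*e,"")for e in H],(.5806,.0575,-14.5),lambda q:pose(q[0],q[1],z,q[2]))[0] for n,K in(("scene",S),("side",D))]
        print(nm,z,q[0].round(4),q[1].round(4),"disagree mm",((q[0]-q[1])[:2]*1000).round(1))
E
```

```text
t 39.5 pos [0.4165 0.1002 0.3016] yaw 75.49 tilt [-0. -0. -1.] w 0.0427 F [ 0.3 -0.5 -1.2]
  shift cm [ 0.04 10.02  4.16] turn -0.0
scene 0.87 562 [0.5141 0.0828 0.135 ]
side 0.81 772 [0.5107 0.0888 0.135 ]
hung 0.15 [  0.5747   0.0633 -14.6199] [  0.5796   0.0549 -14.549 ] disagree mm [-4.9  8.3]
hung 0.1615 [  0.5818   0.0667 -14.5223] [  0.5789   0.0627 -14.5995] disagree mm [2.8 4. ]
now 0.15 [  0.5801   0.0588 -14.5137] [  0.5788   0.0639 -14.6135] disagree mm [ 1.3 -5.1]
now 0.1615 [  0.5875   0.0619 -14.4115] [  0.5709   0.0763 -15.021 ] disagree mm [ 16.6 -14.4]
```

```bash
python3 -c "
from station import job
print(job.finish_job())"
```

```text
the job is handed in; nothing more can be done
None
```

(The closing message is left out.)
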